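# Stir fresh glue pellets into the binder's glue pot

### The arm

A 7-joint arm with a two-finger parallel gripper is mounted at the origin on the work surface. World frame = base frame: x ahead of the robot, y to its left, z up, the work surface at z = 0. Lengths are in mm, angles in degrees, forces in N, time in s.
With the tool pointing down it reaches from about 425 to 950 mm from the base axis. Payload 4.7 kg.
Tool frame: the origin (TCP) lies at the very end of the fingers, on their centre line; the grasp point (between the pads) lies 19 mm behind it; z points along the fingers, y is the direction in which the jaws open and shut (so a half turn about z gives the same grasp; the last joint's range is limited). The gripper opens to 85 mm and grips with 20 to 120 N. Pads are 22 mm wide; open, the fingers measure 114 mm over their backs; the gripper's body (76 mm by 85 mm) begins 54 mm behind the grasp point. The pads swing forward as they close: fully open they stand 13 mm farther back than shut.
Start: joints at [-70.525, 26.849, -2.785, 87.806, 1.381, 65.374, -4.715], TCP at [243.296, 629.65, 193.135] pointing down, gripper open.
Joint ranges: [-148.3, 148.3], [-19.14, 114.17], [-79.39, 73.82], [5.75, 140.21], [-59.74, 239.74], [12.07, 113.84], [-152.46, 152.46]. Speed limits (degrees/s): [147.25, 147.25, 180, 180, 180, 180, 180].

### API

Orientations are given as a 3x3 rotation matrix whose columns are the frame's x, y, z axes.
In Python, from plant import ctrl gives the robot as it stands.
- The arm moves only by the tool play_rows, never from a script. Its argument "increments" is a list of rows, each an object with "delta_pos": the shift along the tool's x, y, z scaled (see below), a list of three; "turn": the turn, a rotation vector about the tool's x, y, z scaled (see below), a list of three. In form: [{"delta_pos": [tx, ty, tz], "turn": [ax, ay, az]}, ...]. A call has 1 to 12 rows; each row shifts and turns the pose as measured when the row begins, along the tool's axes as they then stand; what a row does not reach is not made up. The controller multiplies each number of a shift by 200 mm and each number of a turn by pi/2 rad. A row lasts 1/8 s, in which the tool goes at most 62.5 mm and 10.7 degrees, less where a joint would pass 70% of its speed; a pose out of reach is approached as far as the arm can. A call with a number of a shift or a turn outside -1 to 1 is refused whole. A call with a gripper value outside its range is refused whole. "jaw" is the opening, from -1 (shut) to 1 (fully open), set as the call begins (left out, the last holds). The fingers move at their own pace and stop on an object; "newtons" is the grip in N (left out, the last holds). Time passes only in rows, so rows that do not move let the fingers close. It gives the time, the measured TCP pose, the force and the opening at its end, in the units of the state.
- ctrl.sense(): the state, without advancing time (a new reading comes with each control period).
- ctrl.snapshot(name): name is "scene" or "side" or "wrist"; returns (picture, depth): 480x640x3 uint8, red, green, blue; 480x640 float32, mm along the optical axis (not along the pixel's ray), 0 where there is no reading.
- ctrl.calibration(name): a dict with "mtx" (3x3 intrinsics, pixels), "eye" and "rotation" of the camera in the world. Camera axes: x right, y down, z forward; pixel columns grow to the right and rows downward; lengths in mm; the calibration is good to about 2 mm. A picture is of the moment at which its call begins: read the wrist's pose just before it. calibration takes no time and is no camera call; for the wrist camera it gives the pose at the moment of the call.
- ctrl.close_job(): hands the job in, once; it reports no verdict.
The state is a dict: "clock": time; "q": joint angles; "qd": joint speeds; "joint_torque": joint torques, N m; "ee_pos": TCP position; "tool_rot": TCP orientation; "force": force on the tool from outside, world axes, zero at the start; "ft_torque": the same for the moment, N m; "width": opening from 0.0 (shut) to 1.0 (fully open).
Only numpy, scipy, OpenCV 4.12 (cv2) and the standard library are available. Lean on these libraries where they do the work, as an engineer would, in place of code of your own. Each camera call takes 0.05 s, during which the arm holds its last target.

### The job

Two big fresh glue pellets lie together on one side of the glue pot. Take the stirrer with the square wooden handle out of the tool block and, with its foot down among the pellets, stir at least three full rounds in wide circles about the middle of the pot, so that both big pellets end up clearly away from where they lay but still in the pot. Then let go of the stirrer and leave it standing or leaning in the pot.

Things in the scene. Friction and masses are not known exactly. Their poses are not given: they have to be found in the camera images.
- stirrer: steel rod, 16 mm thick, 140 mm long, with a wooden square handle 20 x 20 mm from 140 to 210 mm above its foot; 240 g, balance at 80 mm. Tallest of 3 tools upright in a fixed dark wooden block (any socket; block 60 mm high, sockets 52 deep, 70 apart). Origin: underside of the foot; z up the rod, x and y square to the handle's faces; other tools in line along y, tops 120 mm above the table: grip across x
- pot: aluminium glue pot, round and open, bolted down and cold: 120 mm outside diameter, walls 4 mm, rim 100 mm above the table, inner floor 15 mm above the table, grey flange 138 mm across at its foot. Origin: centre of its underside, on the table; z up along its axis, x and y level (turned at random)
- big0: one of two big cream glue pellets, pillow-shaped, 30 mm across, 26 mm high; origin at its centre. Both start on the pot's floor, 34 mm apart, each 34 mm from the pot's axis; five small pellets (22 mm across, 18 high) lie there too; the middle starts clear over a circle of 36 mm
- big1: the other of two big cream glue pellets, pillow-shaped, 30 mm across, 26 mm high; origin at its centre. Both start on the pot's floor, 34 mm apart, each 34 mm from the pot's axis; five small pellets (22 mm across, 18 high) lie there too; the middle starts clear over a circle of 36 mm

How it is judged (in metres and radians):
On the way, in this order (a step that is already met when the one before it is completed fails the run):
1. foot of the held stirrer down among the pellets (under 20 mm above the pot's inner floor), on the pot's +x side, over 15 mm from its middle and within 15 mm of that line (z of stirrer in the frame of pot below 0.035 m and contact force between the fingers and stirrer above 0.5 N and x of stirrer in the frame of pot above 0.015 m and y of stirrer in the frame of pot between -0.015 and 0.015 m), for 0.03 s.
2. foot of the held stirrer down among the pellets (under 20 mm above the pot's inner floor), on the pot's -x side, over 15 mm from its middle and within 15 mm of that line (z of stirrer in the frame of pot below 0.035 m and contact force between the fingers and stirrer above 0.5 N and x of stirrer in the frame of pot below -0.015 m and y of stirrer in the frame of pot between -0.015 and 0.015 m), for 0.03 s.
3. foot of the held stirrer down among the pellets (under 20 mm above the pot's inner floor), on the pot's +y side, over 15 mm from its middle and within 15 mm of that line (z of stirrer in the frame of pot below 0.035 m and contact force between the fingers and stirrer above 0.5 N and y of stirrer in the frame of pot above 0.015 m and x of stirrer in the frame of pot between -0.015 and 0.015 m), for 0.03 s.
4. foot of the held stirrer down among the pellets (under 20 mm above the pot's inner floor), on the pot's -y side, over 15 mm from its middle and within 15 mm of that line (z of stirrer in the frame of pot below 0.035 m and contact force between the fingers and stirrer above 0.5 N and y of stirrer in the frame of pot below -0.015 m and x of stirrer in the frame of pot between -0.015 and 0.015 m), for 0.03 s.
5. foot of the held stirrer down among the pellets (under 20 mm above the pot's inner floor), on the pot's +x side, over 15 mm from its middle and within 15 mm of that line (all of step 1), for 0.03 s.
At the end, for the whole second after the job is handed in: the stirrer is let go and at rest in the pot, its foot within 60 mm of the pot's axis and under 60 mm above the table, leaning less than 60 degrees; both big pellets lie in the pot, each more than 10 mm from where it started (horizontal distance between each of stirrer, big0, big1 and pot below 0.06 m and z of stirrer in the frame of pot below 0.06 m and angle between stirrer's own z axis and vertical below 1.05 rad and linear speed of stirrer below 0.02 m/s and z of each of big0, big1 in the frame of pot below 0.09 m and distance of each of big0, big1 from where it was at the start of the episode above 0.01 m); the robot touches nothing.
It fails at once if a big pellet leaves the pot (horizontal distance between any of big0, big1 and pot above 0.075 m).
It also fails if it takes over 64 s, if anything falls off the work surface, if the arm or the gripper's body presses on something with over 40 N, if the wrist force passes 120 N, or if a joint passes its speed limit or range.

## Working session

There is one attempt and no reset: what is moved stays moved. The work goes in short steps, Python scripts to look and compute and a tool call to move; the robot and the scene stay as the last step left them, time stands still between calls to the robot, and variables do not carry over. Pictures are saved under pics/ and viewed, and the job is handed in when it is done.

Besides the shell and the picture viewer there is one more tool, called after "Request:" as name([rows], argument=value, ...), one row to a line, values as JSON. play_rows: Moves the arm, as the interface text tells. Its arguments: {"type":"object","properties":{"increments":{"type":"array","items":{"type":"object","properties":{"delta_pos":{"type":"array","items":{"type":"number","minimum":-1,"maximum":1}},"turn":{"type":"array","items":{"type":"number","minimum":-1,"maximum":1}}}}},"jaw":{"type":"number"},"newtons":{"type":"number"}},"required":["increments"]}

```bash
mkdir -p pics; ls; cat > h.py <<'E'
import numpy as np, cv2
from plant import ctrl
def snap(n,tag):
    c=ctrl.calibration(n); im,d=ctrl.snapshot(n)
    cv2.imwrite(f'pics/{tag}.png',cv2.cvtColor(im,cv2.COLOR_RGB2BGR))
    np.savez(f'pics/{tag}.npz',im=im,d=d,mtx=c['mtx'],eye=c['eye'],rot=c['rotation'])
    return im,d,c
def load(tag):
    z=np.load(f'pics/{tag}.npz'); return z['im'],z['d'],dict(mtx=z['mtx'],eye=z['eye'],rotation=z['rot'])
def cloud(d,c):
    K=np.array(c['mtx']);v,u=np.mgrid[:480,:640]
    p=np.stack([(u-K[0,2])/K[0,0]*d,(v-K[1,2])/K[1,1]*d,d],-1)
    return p@np.array(c['rotation']).T+np.array(c['eye'])
def ray(u,v,z,c):
    K=np.array(c['mtx']);r=np.array(c['rotation'])@np.linalg.solve(K,[u,v,1.]);e=np.array(c['eye'])
    return e+r*(z-e[2])/r[2]
E
python3 - <<'E'
from h import *
np.set_printoptions(precision=3,suppress=True)
s=ctrl.sense();print(s)
for n in['scene','side','wrist']:
    im,d,c=snap(n,n+'0');print(n,c)
E
```

```text
pics
{'clock': 0.0, 'q': array([-70.525,  26.898,  -2.787,  87.874,   1.38 ,  65.375,  -4.714]), 'qd': array([-0.013,  0.05 , -0.065,  0.03 , -0.043,  0.075,  0.025]), 'joint_torque': array([ -0.   , -51.031,  -0.047, -23.772,   0.011,   0.007,   0.   ]), 'ee_pos': array([243.058, 629.004, 192.049]), 'tool_rot': array([[-0.933,  0.36 , -0.001],
       [ 0.36 ,  0.933, -0.002],
       [-0.   , -0.002, -1.   ]]), 'force': array([-0.084,  0.268,  0.529]), 'ft_torque': array([0.062, 0.065, 0.011]), 'width': 0.9996262733800466}
scene {'mtx': array([[467.076,   0.   , 324.899],
       [  0.   , 467.076, 237.861],
       [  0.   ,   0.   ,   1.   ]]), 'eye': array([ 840.544, -188.58 ,  623.654]), 'rotation': array([[ 0.564,  0.698, -0.442],
       [ 0.826, -0.485,  0.288],
       [-0.013, -0.527, -0.849]])}
side {'mtx': array([[444.068,   0.   , 326.234],
       [  0.   , 444.068, 246.018],
       [  0.   ,   0.   ,   1.   ]]), 'eye': array([ 488.916, -509.937,  573.89 ]), 'rotation': array([[ 0.994, -0.086,  0.068],
       [-0.109, -0.691,  0.715],
       [-0.015, -0.718, -0.696]])}
wrist {'mtx': array([[424.892,   0.   , 322.342],
       [  0.   , 424.892, 238.693],
       [  0.   ,   0.   ,   1.   ]]), 'eye': array([170.166, 658.422, 372.957]), 'rotation': array([[ 0.361,  0.888,  0.285],
       [ 0.933, -0.343, -0.113],
       [-0.002,  0.306, -0.952]])}
```

View pics/scene0.png

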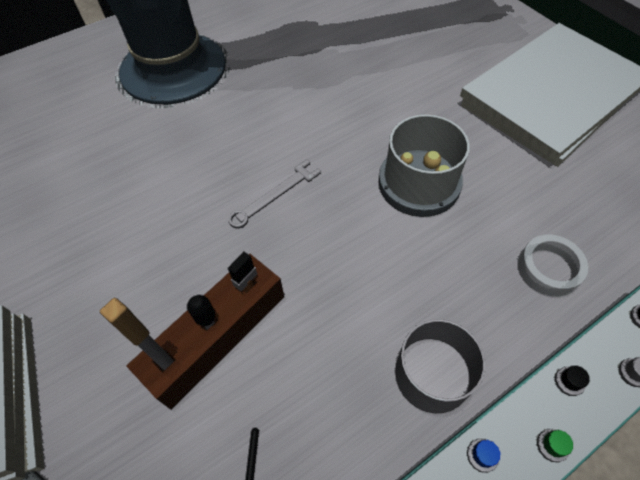

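View pics/side0.png

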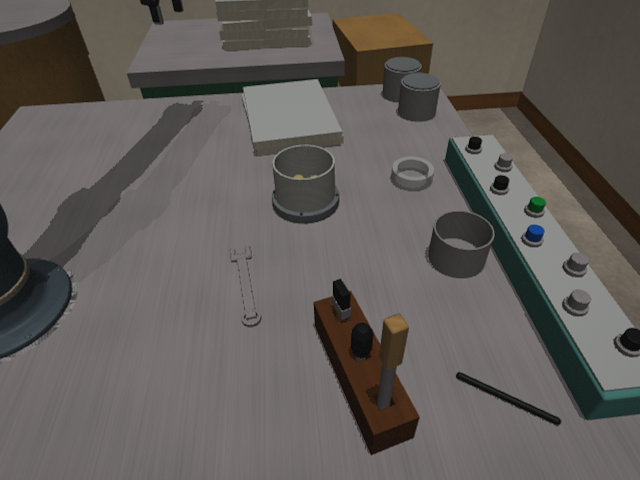

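View pics/wrist0.png

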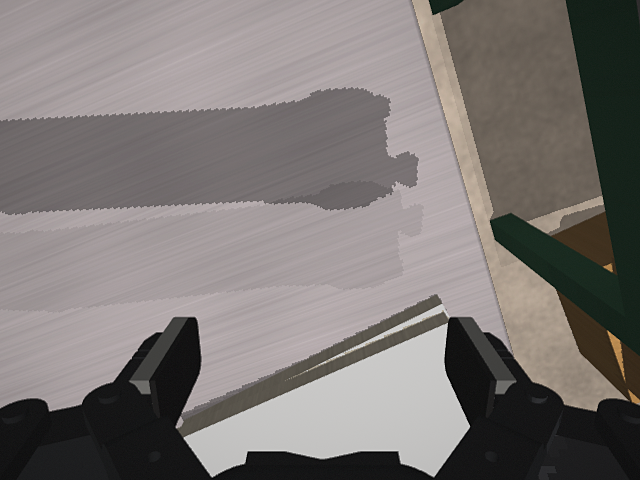

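The scene view shows the stirrer's handle top at (118,310), the block from about (130,365) to (285,290), and the pot rim near (428,150). The side view shows the handle top at (396,322) and the pot rim at (304,168). The wrist view shows only table. Next I measure the pot and stirrer.

```bash
python3 - <<'E'
from h import *
np.set_printoptions(precision=1,suppress=True)
from scipy.optimize import least_squares
for n in['scene0','side0']:
    im,d,c=load(n);P=cloud(d,c);hsv=cv2.cvtColor(im,cv2.COLOR_RGB2HSV)
    x,y,z=P[...,0],P[...,1],P[...,2]
    print(n,'table z',np.median(z[(d>0)&(abs(z)<15)]))
    # tall things
    uv=(slice(90,220),slice(370,480)) if n[1]=='c' else (slice(135,225),slice(265,345))
    q=P[uv].reshape(-1,3);dd=d[uv].ravel()
    rim=q[(dd>0)&(q[:,2]>94)&(q[:,2]<106)]
    f=lambda p:np.hypot(rim[:,0]-p[0],rim[:,1]-p[1])-58
    r=least_squares(f,rim[:,:2].mean(0),loss='soft_l1');print('pot',r.x,len(rim),np.std(r.fun),rim[:,2].max())
    # handle
    m=(d>0)&(hsv[...,0]>10)&(hsv[...,0]<28)&(hsv[...,1]>90)&(z>140)&(z<220)
    m[:, (500):]=0
    k,l,s,cc=cv2.connectedComponentsWithStats(m.astype(np.uint8));i=1+np.argmax(s[1:,4]);print(s[i],cc[i])
    h=P[l==i];print('handle z',h[:,2].min(),h[:,2].max())
    t=h[h[:,2]>205];print('top',t.mean(0),len(t),t.min(0),t.max(0))
    ht=np.median(t[:,2]); rr=cv2.minAreaRect(t[:,:2].astype(np.float32));print(rr)
    for a,b in((145,165),(165,185),(185,205)):
        w=h[(h[:,2]>a)&(h[:,2]<b)];print(a,w.mean(0),len(w))
    b=(d>0)&(z>55)&(z<64)&(hsv[...,0]<14)&(hsv[...,1]>90)
    k,l,s,cc=cv2.connectedComponentsWithStats(b.astype(np.uint8));i=1+np.argmax(s[1:,4])
    B=P[l==i];print('block',len(B),B[:,2].mean(),cv2.minAreaRect(B[:,:2].astype(np.float32)))
E
```

```text
scene0 table z 0.3851212010894187
pot [517.6 212.4] 877 1.3133517541757012 103.12705248367308
[ 100  298   48   47 1013] [124.1 320.8]
handle z 148.21693981169824 219.96722628221664
top [ 583.4 -258.7  216. ] 494 [ 570.1 -270.4  205. ] [ 591.7 -248.2  220. ]
((580.9691162109375, -259.39013671875), (18.761598587036133, 18.766420364379883), 17.63862419128418)
145 [ 589.  -257.1  158.1] 120
165 [ 588.9 -256.9  175.3] 189
185 [ 589. -257.  195.] 210
block 5565 60.31708278854864 ((563.0265502929688, -191.89199829101562), (60.23923873901367, 208.6090850830078), 14.36137580871582)
side0 table z -0.07117588392156904
pot [517.  212.4] 498 1.4451422318539389 102.32250740842744
[ 379  314   29   56 1153] [392.8 340.8]
handle z 150.84262091364945 219.45305410826273
top [ 578.2 -262.4  215.2] 479 [ 568.  -271.5  205. ] [ 589.6 -248.4  219.5]
((579.201171875, -260.0067138671875), (19.657230377197266, 20.239715576171875), 18.668088912963867)
145 [ 576.  -266.   158.4] 146
165 [ 576.4 -266.3  175.2] 255
185 [ 576.9 -266.5  195.3] 273
block 4595 59.76360600294461 ((561.8193359375, -191.40106201171875), (60.14839172363281, 211.42193603515625), 14.334552764892578)
```

Both views agree on the pot, about (517.3, 212.4) with its rim near 100 mm. They also agree on the stirrer, about (580, -259.5) with its top at about 218 mm. It sits 70 mm from the block's middle, as it should, with the block yaw at 14.4°. I'll lift and turn the tool by -54.5° world yaw.

Request:
play_rows([
  {"delta_pos":[0,0,-0.09],"turn":[0,0,0.1]},
  {"delta_pos":[0,0,-0.09],"turn":[0,0,0.1]},
  {"delta_pos":[0,0,-0.09],"turn":[0,0,0.1]},
  {"delta_pos":[0,0,-0.09],"turn":[0,0,0.1]},
  {"delta_pos":[0,0,-0.09],"turn":[0,0,0.1]},
  {"delta_pos":[0,0,-0.09],"turn":[0,0,0.1]},
  {"delta_pos":[0,0,0],"turn":[0,0,0]},
], jaw=1, newtons=60)

```text
clock: 1.02
ee_pos: [242.6, 627.5, 299.4]
tool_rot: [[-0.228, 0.974, -0.003], [0.974, 0.228, -0.009], [-0.008, -0.005, -1.0]]
force: [0.3, -0.3, 0.7]
width: 1.001
```

```bash
cat > rel.py <<'E'
# print increments (tool frame, units) needed to reach x y z yaw(of tool y)
from h import *
import sys
from scipy.spatial.transform import Rotation as Ro
np.set_printoptions(precision=4,suppress=True)
def rel(t,yaw=14.4):
    s=ctrl.sense();R=np.array(s['tool_rot']);p=np.array(s['ee_pos'])
    a=np.deg2rad(yaw);y=np.array([np.cos(a),np.sin(a),0]);z=np.array([0,0,-1.]);T=np.stack([np.cross(y,z),y,z],1)
    print('clk',s['clock'],'pos',p,'yaw',np.degrees(np.arctan2(R[1,1],R[0,1])),'F',s['force'],'w',s['width'])
    print('shift',R.T@(np.array(t)-p)/200,'turn',Ro.from_matrix(R.T@T).as_rotvec()/(np.pi/2),'axes T xy',T[:2,:2].ravel())
if __name__=='__main__': rel([float(v) for v in sys.argv[1:4]])
E
python3 rel.py 580 -259.5 285;python3 rel.py 560 150 285
```

```text
clk 1.025 pos [242.6047 627.5355 299.4419] yaw 13.190500326690088 F [ 0.3119 -0.3472  0.7215] w 1.0014335628935709
shift [-4.7024  0.6308  0.1055] turn [-0.0033  0.0049 -0.0134] axes T xy [-0.2487  0.9686  0.9686  0.2487]
clk 1.025 pos [242.6047 627.5355 299.4419] yaw 13.190500326690088 F [ 0.3119 -0.3472  0.7215] w 1.0014335628935709
shift [-2.6862  1.0006  0.088 ] turn [-0.0033  0.0049 -0.0134] axes T xy [-0.2487  0.9686  0.9686  0.2487]
```

Request:
play_rows([
  {"delta_pos":[-0.27,0.1,0.008],"turn":[-0.003,0.005,-0.013]},
  {"delta_pos":[-0.27,0.1,0.008],"turn":[0,0,0]},
  {"delta_pos":[-0.27,0.1,0.008],"turn":[0,0,0]},
  {"delta_pos":[-0.27,0.1,0.008],"turn":[0,0,0]},
  {"delta_pos":[-0.27,0.1,0.008],"turn":[0,0,0]},
  {"delta_pos":[-0.27,0.1,0.008],"turn":[0,0,0]},
  {"delta_pos":[-0.27,0.1,0.008],"turn":[0,0,0]},
  {"delta_pos":[-0.27,0.1,0.008],"turn":[0,0,0]},
  {"delta_pos":[-0.27,0.1,0.008],"turn":[0,0,0]},
  {"delta_pos":[-0.27,0.1,0.008],"turn":[0,0,0]},
  {"delta_pos":[0,0,0],"turn":[0,0,0]},
])

```text
clock: 2.4
ee_pos: [580.7, 140.7, 269.3]
tool_rot: [[-0.284, 0.959, -0.014], [0.959, 0.284, -0.014], [-0.009, -0.017, -1.0]]
force: [-0.5, 1.0, 0.0]
width: 1.006
```

```bash
python3 rel.py 580 -259.5 285
```

```text
clk 2.4 pos [580.71   140.7242 269.3259] yaw 16.50379942072764 F [-0.5209  0.9791  0.0234] w 1.0061902071020665
shift [-1.9182 -0.5731 -0.0508] turn [-0.0106  0.0061  0.0234] axes T xy [-0.2487  0.9686  0.9686  0.2487]
```

Request:
play_rows([
  {"delta_pos":[-0.24,-0.07,-0.018],"turn":[-0.01,0.006,0.023]},
  {"delta_pos":[-0.24,-0.07,-0.018],"turn":[0,0,0]},
  {"delta_pos":[-0.24,-0.07,-0.018],"turn":[0,0,0]},
  {"delta_pos":[-0.24,-0.07,-0.018],"turn":[0,0,0]},
  {"delta_pos":[-0.24,-0.07,-0.018],"turn":[0,0,0]},
  {"delta_pos":[-0.24,-0.07,-0.018],"turn":[0,0,0]},
  {"delta_pos":[-0.24,-0.07,-0.018],"turn":[0,0,0]},
  {"delta_pos":[-0.2,-0.07,-0.014],"turn":[0,0,0]},
  {"delta_pos":[0,0,-0.007],"turn":[0,0,0]},
])

```text
clock: 3.52
ee_pos: [568.6, -251.2, 288.7]
tool_rot: [[-0.283, 0.959, -0.017], [0.959, 0.283, 0.005], [0.009, -0.014, -1.0]]
force: [-0.3, -0.3, 0.4]
width: 1.003
```

```bash
python3 rel.py 580 -259.5 285
```

```text
clk 3.525 pos [ 568.6151 -251.2451  288.7364] yaw 16.47041410242879 F [-0.2521 -0.3302  0.4392] w 1.0027558867208808
shift [-0.0559  0.0432  0.0175] turn [-0.0093 -0.0058  0.023 ] axes T xy [-0.2487  0.9686  0.9686  0.2487]
```

Request:
play_rows([
  {"delta_pos":[-0.056,0.043,0],"turn":[-0.009,-0.006,0.023]},
  {"delta_pos":[0,0,-0.007],"turn":[0,0,0]},
])

```text
clock: 3.78
ee_pos: [581.4, -256.4, 288.3]
tool_rot: [[-0.252, 0.968, -0.001], [0.968, 0.252, 0.002], [0.002, -0.001, -1.0]]
force: [0.2, 0.5, -0.6]
width: 0.998
```

```bash
python3 rel.py 580 -259.5 285
python3 - <<'E'
from h import *
snap('wrist','wrist1')
E
```

```text
clk 3.775 pos [ 581.3926 -256.3595  288.2797] yaw 14.598127887894726 F [ 0.2211  0.4584 -0.5843] w 0.99823866891053
shift [-0.0135 -0.0107  0.0164] turn [-0.0003 -0.0015  0.0022] axes T xy [-0.2487  0.9686  0.9686  0.2487]
```

View pics/wrist1.png

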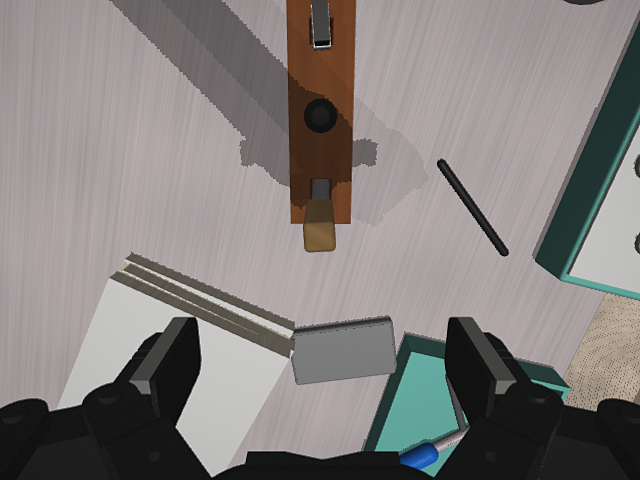

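The wrist view shows the handle at (320,238), square to the fingers and centred between the pads at (185,345) and (460,345). I descend now.

Request:
play_rows([
  {"delta_pos":[-0.014,-0.011,0.1],"turn":[0,0,0]},
  {"delta_pos":[0,0,0.1],"turn":[0,0,0]},
  {"delta_pos":[0,0,0.1],"turn":[0,0,0]},
  {"delta_pos":[0,0,0.1],"turn":[0,0,0]},
  {"delta_pos":[0,0,0.1],"turn":[0,0,0]},
  {"delta_pos":[0,0,0.08],"turn":[0,0,0]},
  {"delta_pos":[0,0,-0.005],"turn":[0,0,0]},
])

```text
clock: 4.7
ee_pos: [583.9, -247.9, 170.1]
tool_rot: [[-0.27, 0.963, 0.001], [0.963, 0.27, 0.007], [0.007, 0.003, -1.0]]
force: [-0.3, 0.3, 0.7]
width: 0.998
```

```bash
python3 rel.py 580 -259.5 161
python3 - <<'E'
from h import *
snap('side','side1')
E
```

```text
clk 4.7 pos [ 583.8643 -247.9437  170.0831] yaw 15.667121457458837 F [-0.2872  0.2507  0.6682] w 0.9984234573424212
shift [-0.0507 -0.0343  0.045 ] turn [ 0.0016 -0.0042  0.0141] axes T xy [-0.2487  0.9686  0.9686  0.2487]
```

View pics/side1.png

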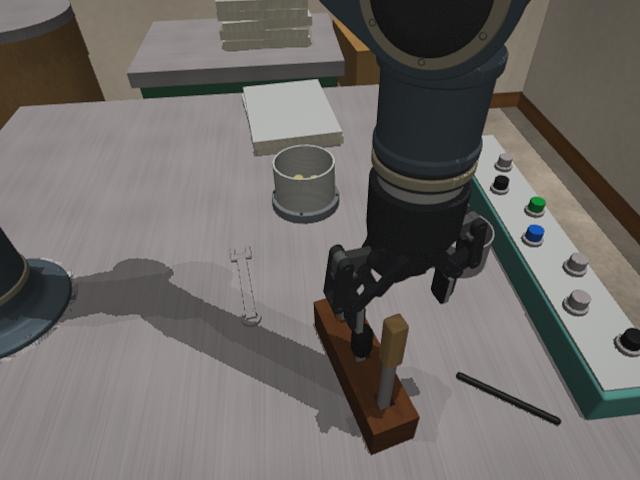

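```bash

python3 - <<'E'
from h import *
im,d,c=load('side1');P=cloud(d,c)
for p in [(583.9,-247.9,170),(580,-259.5,218),(583.9,-247.9,183)]:
    q=c['rotation'].T@(np.array(p)-c['eye']);print(c['mtx']@q/q[2])
for u,v in[(437,290),(345,300),(395,320),(358,345),(393,345),(437,270)]:print(u,v,P[v,u].round(1))
snap('wrist','wrist2');snap('scene','scene2')
E
```

```text
[393.42609625 340.28582217   1.        ]
[396.53118009 322.63471599   1.        ]
[394.54818518 333.21851804   1.        ]
437 290 [ 624.7 -236.2  233.3]
345 300 [ 525.6 -278.7  284.5]
395 320 [ 579.4 -255.8  217.3]
358 345 [ 555.4 -203.2   98.6]
393 345 [ 575.9 -270.8  197.1]
437 270 [ 623.  -229.7  255.8]
```

View pics/wrist2.png

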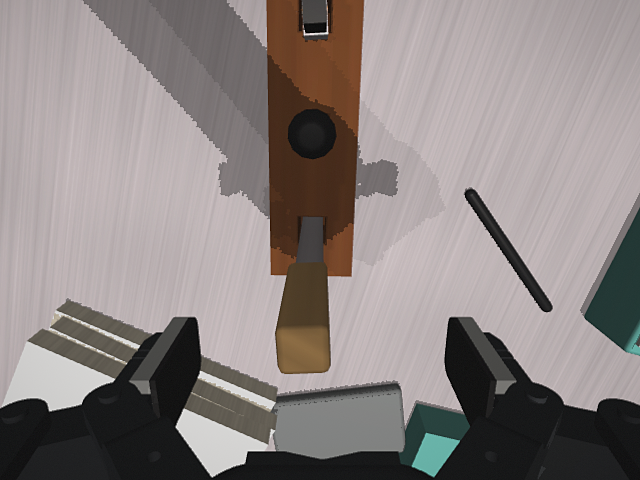

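View pics/scene2.png

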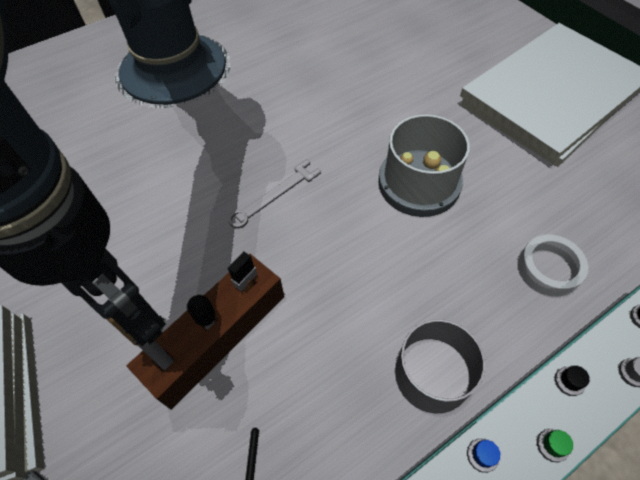

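```bash
python3 rel.py 580 -259.5 161
python3 - <<'E'
from h import *
np.set_printoptions(precision=1,suppress=True)
im,d,c=load('wrist2');P=cloud(d,c);print('cam',c['eye'])
for u,v in[(185,320),(185,345),(150,380),(145,390),(460,330),(500,385),(305,355),(305,330)]:print(u,v,d[v,u],P[v,u])
im,d,c=load('side1');P=cloud(d,c);
for v in range(280,304,3): print(v,P[v,433:447:3].round(0).tolist())
im,d,c=load('scene2');P=cloud(d,c);
for v in range(320,350,4): print(v,P[v,136:166:6].round(0).tolist())
E
```

```text
clk 4.85 pos [ 584.9902 -249.4282  172.3151] yaw 15.610351623913793 F [-0.3611  0.141  -0.0467] w 0.9989322837872477
shift [-0.042  -0.0379  0.0562] turn [ 0.0038 -0.0025  0.0135] axes T xy [-0.2487  0.9686  0.9686  0.2487]
cam [ 563.  -173.2  352.5]
185 320 137.84195 [ 538.5 -249.3  228.8]
185 345 132.48686 [ 541.5 -253.5  235.9]
150 380 107.594955 [ 539.3 -249.   260.5]
145 390 107.58056 [ 538.7 -251.6  261.2]
460 330 131.25067 [ 622.3 -225.6  236. ]
500 385 108.5868 [ 625.5 -226.8  260.4]
305 355 154.69475 [ 580.9 -258.6  217.7]
305 330 152.42122 [ 578.3 -249.1  217. ]
280 [[622.0, -229.0, 240.0], [623.0, -232.0, 244.0], [625.0, -235.0, 247.0], [625.0, -241.0, 253.0], [627.0, -243.0, 256.0]]
283 [[623.0, -228.0, 235.0], [624.0, -232.0, 239.0], [625.0, -236.0, 244.0], [626.0, -241.0, 249.0], [627.0, -244.0, 253.0]]
286 [[623.0, -229.0, 231.0], [624.0, -233.0, 236.0], [625.0, -237.0, 241.0], [626.0, -241.0, 245.0], [627.0, -245.0, 249.0]]
289 [[623.0, -230.0, 228.0], [624.0, -236.0, 235.0], [626.0, -238.0, 236.0], [627.0, -242.0, 242.0], [627.0, -247.0, 247.0]]
292 [[624.0, -231.0, 
[... 762 characters left out ...]
, 281.0], [651.0, -231.0, 280.0], [654.0, -228.0, 280.0], [654.0, -224.0, 274.0]]
332 [[656.0, -239.0, 292.0], [652.0, -236.0, 281.0], [655.0, -233.0, 280.0], [655.0, -229.0, 276.0], [638.0, -230.0, 238.0]]
336 [[657.0, -240.0, 288.0], [656.0, -238.0, 281.0], [656.0, -234.0, 278.0], [637.0, -235.0, 237.0], [550.0, -250.0, 62.0]]
340 [[658.0, -242.0, 285.0], [657.0, -239.0, 278.0], [657.0, -236.0, 273.0], [578.0, -252.0, 115.0], [553.0, -253.0, 59.0]]
344 [[590.0, -265.0, 152.0], [659.0, -241.0, 276.0], [587.0, -257.0, 131.0], [583.0, -254.0, 117.0], [560.0, -255.0, 62.0]]
348 [[517.0, -291.0, 3.0], [585.0, -265.0, 127.0], [587.0, -260.0, 124.0], [587.0, -256.0, 115.0], [582.0, -252.0, 98.0]]
```

```bash

python3 - <<'E'
from h import *
np.set_printoptions(precision=1,suppress=True)
im,d,c=load('wrist2');P=cloud(d,c);R=np.array(ctrl.sense()['tool_rot']);t=np.array(ctrl.sense()['ee_pos'])
T=(P-t)@R
for u,v in[(185,320),(195,320),(150,380),(140,390),(110,400),(100,430),(40,410),(320,455),(260,460),(320,475),(20,470),(460,330),(500,385),(540,400)]:print(u,v,d[v,u].round(),'tool frame',T[v,u])
im,d,c=load('side1');P=cloud(d,c);T=(P-t)@R
for u,v in[(440,300),(437,285),(470,225),(455,250),(345,255),(345,320),(370,280),(385,265),(410,240),(420,200),(420,170),(418,250)]:print(u,v,d[v,u].round(),T[v,u],P[v,u])
E
```

```text
185 320 138.0 tool frame [ 12.8 -44.4 -56.7]
195 320 142.0 tool frame [ 10.9 -42.3 -53.2]
150 380 108.0 tool frame [ 13.1 -43.4 -88.4]
140 390 109.0 tool frame [  9.8 -46.5 -88. ]
110 400 99.0 tool frame [ 14.1 -49.1 -97.2]
100 430 90.0 tool frame [  14.   -46.7 -106.7]
40 410 97.0 tool frame [ 12.8 -64.5 -99.2]
320 455 422.0 tool frame [-253.7   -2.5  156.9]
260 460 86.0 tool frame [  11.   -12.3 -111.6]
320 475 81.0 tool frame [  12.3   -0.1 -116.4]
20 470 86.0 tool frame [   9.3  -60.7 -112.5]
460 330 131.0 tool frame [ 13.1  42.7 -63.4]
500 385 109.0 tool frame [ 11.3  45.7 -87.7]
540 400 98.0 tool frame [ 14.9  50.3 -98. ]
440 300 441.0 [ -5.6  42.  -54.1] [ 626.6 -243.8  226.6]
437 285 438.0 [  3.3  41.7 -67.4] [ 623.9 -235.4  240. ]
470 225 380.0 [  -4.1   55.2 -147.9] [ 638.6 -239.3  320.6]
455 250 426.0 [  12.5   61.5 -100.1] [ 640.3 -221.4  272.8]
345 255 348.0 [  -1.1  -60.2 -154.3] [ 526.6 -267.5  326.3]
345 320 419.0 [  4.7 -56.6 -59.9] [ 529.  -260.5  231.8]
370 280 382.0 [  -1.5  -36.5 -114.6] [ 549.7 -261.3  286.7]
385 265 361.0 [ -10.5  -28.7 -139.1] [ 559.5 -268.   311.2]
410 240 319.0 [ -29.9  -22.1 -181.8] [ 570.9 -285.2  353.9]
420 200 301.0 [ -26.3  -16.5 -213.9] [ 575.2 -280.3  386. ]
420 170 279.0 [ -28.7  -22.  -241.4] [ 570.4 -284.3  413.4]
418 250 0.0 [-223.5 -160.2 -403.4] [ 488.9 -509.9  573.9]
```

All three cameras put the open fingertips about 53 mm behind the reported TCP. Only 13 mm of that is expected, so the tips really sit about 40 mm higher than reported. The lateral position agrees. I'll trust the images, centre laterally first, then look again.

Request:
play_rows([
  {"delta_pos":[-0.042,-0.038,-0.005],"turn":[0.003,-0.003,0.014]},
  {"delta_pos":[-0.005,-0.003,-0.005],"turn":[0,0,0]},
])

```text
clock: 5.1
ee_pos: [579.8, -262.3, 176.0]
tool_rot: [[-0.246, 0.969, 0.004], [0.969, 0.246, -0.002], [-0.003, 0.003, -1.0]]
force: [0.4, -0.3, 0.5]
width: 0.999
```

```bash
python3 rel.py 580 -259.5 121
```

```text
clk 5.1 pos [ 579.8213 -262.2962  175.9833] yaw 14.23923815215937 F [ 0.4447 -0.3183  0.5163] w 0.9986432338791442
shift [0.0141 0.0035 0.2749] turn [ 0.002   0.0019 -0.0018] axes T xy [-0.2487  0.9686  0.9686  0.2487]
```

Request:
play_rows([
  {"delta_pos":[0.01,0,0.08],"turn":[0,0,0]},
  {"delta_pos":[-0.003,0,0.08],"turn":[0,0,0]},
  {"delta_pos":[-0.003,0,0.07],"turn":[0,0,0]},
  {"delta_pos":[-0.003,0,0.0],"turn":[0,0,0]},
])

```text
clock: 5.6
ee_pos: [579.2, -261.7, 125.9]
tool_rot: [[-0.246, 0.969, 0.002], [0.969, 0.246, -0.001], [-0.001, 0.002, -1.0]]
force: [-0.5, 0.7, 0.4]
width: 1.001
```

```bash
python3 rel.py 580 -259.5 121; python3 - <<'E'
from h import *
np.set_printoptions(precision=1,suppress=True)
im,d,c=snap('wrist','wrist3');P=cloud(d,c);
for u,v in[(195,320),(455,320)]:print(P[v,u])
snap('side','side3')
E
```

```text
clk 5.6 pos [ 579.2319 -261.7115  125.8637] yaw 14.226974967940814 F [-0.5166  0.683   0.3961] w 1.000906700834237
shift [0.0098 0.0064 0.0243] turn [ 0.0012  0.001  -0.0019] axes T xy [-0.2487  0.9686  0.9686  0.2487]
[ 535.6 -262.7  179.6]
[ 617.8 -239.3  184.3]
```

View pics/wrist3.png

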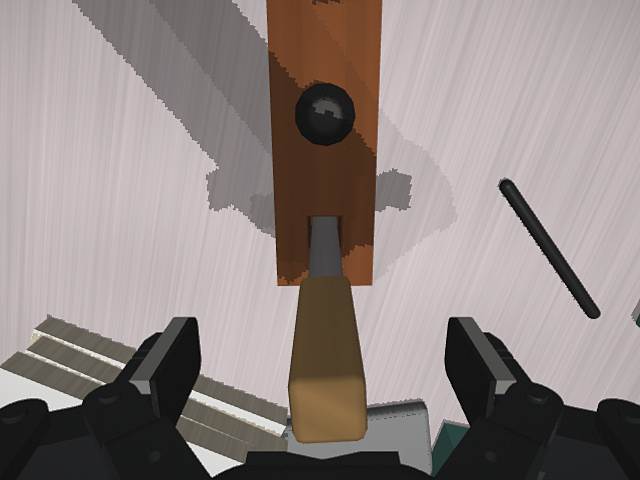

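View pics/side3.png

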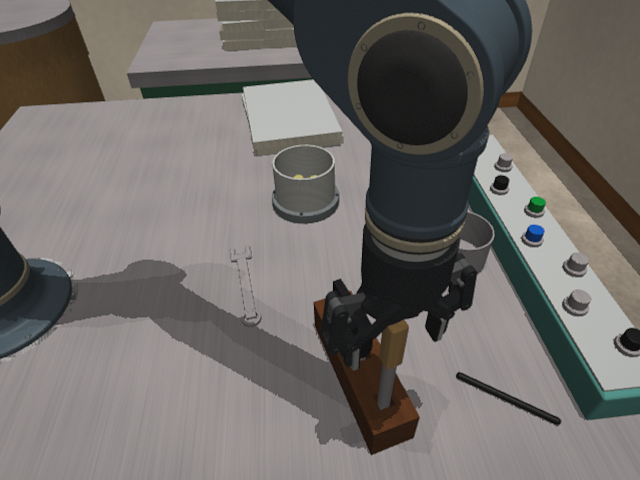

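The handle at (327,400) is centred between the fingers, and the tips measure z≈180. Closed, that puts the pads at about 186, mid-handle. I close the jaws.

Request:
play_rows([
  {"delta_pos":[0.01,0.006,0.015],"turn":[0,0,0]},
  {"delta_pos":[0,0,-0.003],"turn":[0,0,0]},
])

```text
clock: 5.95
ee_pos: [581.6, -260.3, 125.7]
tool_rot: [[-0.246, 0.969, 0.006], [0.969, 0.246, -0.003], [-0.004, 0.006, -1.0]]
force: [0.3, -0.0, 0.2]
width: 1.0
```

Request:
play_rows([
  {"delta_pos":[0,0,0],"turn":[0,0,0]},
  {"delta_pos":[0,0,0],"turn":[0,0,0]},
  {"delta_pos":[0,0,0],"turn":[0,0,0]},
  {"delta_pos":[0,0,0],"turn":[0,0,0]},
  {"delta_pos":[0,0,0],"turn":[0,0,0]},
  {"delta_pos":[0,0,0],"turn":[0,0,0]},
], jaw=-1, newtons=100)

```text
clock: 6.7
ee_pos: [582.0, -260.9, 126.9]
tool_rot: [[-0.246, 0.969, 0.008], [0.969, 0.246, -0.003], [-0.005, 0.007, -1.0]]
force: [0.4, -0.4, 0.7]
width: 0.218
```

```bash
python3 rel.py 580 -259.5 121
```

```text
clk 6.7 pos [ 581.9831 -260.8545  126.8917] yaw 14.218586380484764 F [ 0.3657 -0.3556  0.7269] w 0.21833498691410813
shift [ 0.0092 -0.0082  0.0294] turn [ 0.0044  0.0034 -0.002 ] axes T xy [-0.2487  0.9686  0.9686  0.2487]
```

Request:
play_rows([
  {"delta_pos":[0,0,-0.08],"turn":[0.004,0.003,0]},
  {"delta_pos":[0,0,-0.08],"turn":[0,0,0]},
  {"delta_pos":[0,0,-0.08],"turn":[0,0,0]},
  {"delta_pos":[0,0,-0.08],"turn":[0,0,0]},
  {"delta_pos":[0,0,-0.1],"turn":[0,0,0]},
  {"delta_pos":[0,0,-0.1],"turn":[0,0,0]},
  {"delta_pos":[0,0,-0.1],"turn":[0,0,0]},
  {"delta_pos":[0,0,-0.1],"turn":[0,0,0]},
  {"delta_pos":[0,0,0],"turn":[0,0,0]},
])

```text
clock: 7.82
ee_pos: [580.4, -259.4, 277.9]
tool_rot: [[-0.246, 0.969, -0.001], [0.969, 0.246, 0.002], [0.002, -0.001, -1.0]]
force: [0.6, 0.2, -3.0]
width: 0.225
```

```bash
python3 rel.py 580 0 270; python3 - <<'E'
from h import *
snap('scene','scene4')
snap('side','side4')
E
```

```text
clk 7.825 pos [ 580.4144 -259.3796  277.9146] yaw 14.214827676684049 F [ 0.5767  0.1956 -2.9866] w 0.22522744591913998
shift [1.2576 0.3165 0.0421] turn [-0.0003 -0.0013 -0.0021] axes T xy [-0.2487  0.9686  0.9686  0.2487]
```

View pics/side4.png

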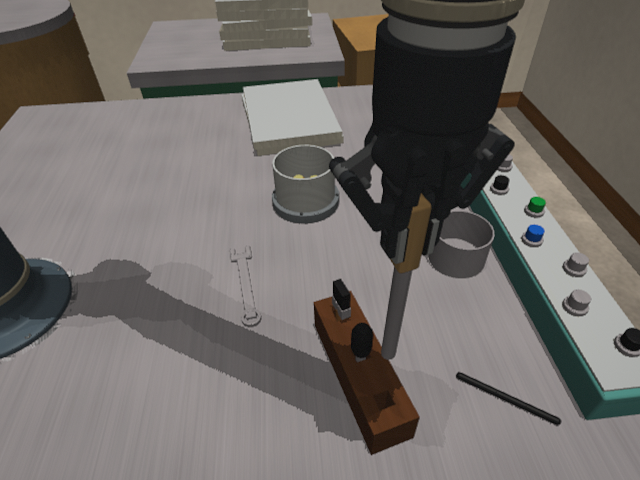

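The stirrer is lifted clear and hangs upright in the pads. I carry it toward the pot.

Request:
play_rows([
  {"delta_pos":[0.1,0.012,-0.006],"turn":[0,0,0]},
  {"delta_pos":[0.2,0.024,-0.006],"turn":[0,0,0]},
  {"delta_pos":[0.22,0.026,-0.006],"turn":[0,0,0]},
  {"delta_pos":[0.22,0.026,-0.006],"turn":[0,0,0]},
  {"delta_pos":[0.22,0.026,-0.006],"turn":[0,0,0]},
  {"delta_pos":[0.22,0.026,-0.006],"turn":[0,0,0]},
  {"delta_pos":[0.22,0.026,-0.006],"turn":[0,0,0]},
  {"delta_pos":[0.22,0.026,-0.006],"turn":[0,0,0]},
  {"delta_pos":[0.2,0.026,-0.006],"turn":[0,0,0]},
  {"delta_pos":[0.2,0.026,-0.006],"turn":[0,0,0]},
  {"delta_pos":[0.1,0.013,-0.006],"turn":[0,0,0]},
  {"delta_pos":[0,0,-0.006],"turn":[0,0,0]},
])

```text
clock: 9.43
ee_pos: [507.0, 195.4, 283.2]
tool_rot: [[-0.261, 0.965, -0.029], [0.965, 0.262, 0.008], [0.015, -0.025, -1.0]]
force: [-0.8, -1.4, -1.8]
width: 0.224
```

```bash
python3 rel.py 517.3 212.4 270
```

```text
clk 9.425 pos [507.0179 195.4117 283.2039] yaw 15.178001976998761 F [-0.8448 -1.3999 -1.8038] w 0.22384287194564573
shift [0.0675 0.0735 0.0652] turn [-0.0163 -0.0096  0.0085] axes T xy [-0.2487  0.9686  0.9686  0.2487]
```

Request:
play_rows([
  {"delta_pos":[0.067,0.073,0.06],"turn":[-0.016,-0.01,0.008]},
  {"delta_pos":[0,0,-0.006],"turn":[0,0,0]},
])

```text
clock: 9.68
ee_pos: [516.1, 210.9, 271.3]
tool_rot: [[-0.248, 0.969, -0.002], [0.969, 0.248, -0.003], [-0.002, -0.002, -1.0]]
force: [-0.6, -0.3, -2.5]
width: 0.222
```

```bash
python3 rel.py 517.3 212.4 270;python3 - <<'E'
from h import *
snap('scene','scene5')
snap('side','side5')
E
```

```text
clk 9.675 pos [516.092  210.9324 271.3145] yaw 14.384013700565875 F [-0.643  -0.3043 -2.5424] w 0.22173942218326892
shift [0.0056 0.0077 0.0065] turn [-0.0015  0.0015 -0.0002] axes T xy [-0.2487  0.9686  0.9686  0.2487]
```

View pics/scene5.png

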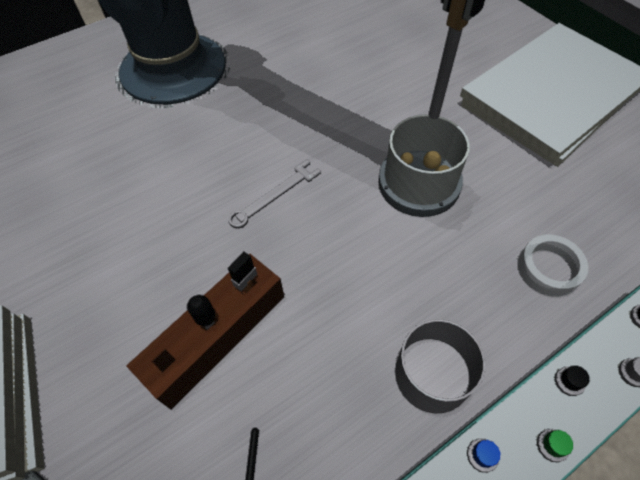

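View pics/side5.png

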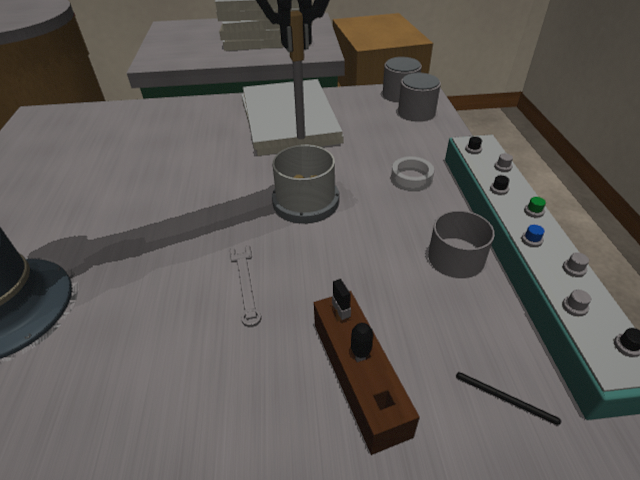

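The foot is at about (435,116) in the scene view and (301,138) in the side view, just above the pot. I triangulate it from the two views.

```bash
cd .;python3 - <<'E'
from h import *
np.set_printoptions(precision=1,suppress=True)
def pm(c):
    R=np.array(c['rotation']);return c['mtx']@np.c_[R.T,-R.T@c['eye']]
def tri(a,b):
    X=cv2.triangulatePoints(pm(A),pm(B),np.array(a,float).reshape(2,1),np.array(b,float).reshape(2,1));return (X[:3]/X[3]).ravel()
ia,da,A=load('scene5');ib,db,B=load('side5')
print('foot',tri((435,114),(301,136)))
for im,d,c,s in((ia,da,A,(slice(20,122),slice(420,480))),(ib,db,B,(slice(50,145),slice(280,315)))):
    P=cloud(d,c)[s];Q=P.reshape(-1,3);Q=Q[(np.hypot(Q[:,0]-517,Q[:,1]-212)<25)&(Q[:,2]>112)]
    for a in range(115,270,25):
        w=Q[(Q[:,2]>=a)&(Q[:,2]<a+25)]
        v=w[:,:2].mean(0)-c['eye'][:2];v/=np.linalg.norm(v)
        print(a,len(w),w.mean(0),'axis~',w[:,:2].mean(0)+v*6.3)
    print('zmin',np.percentile(Q[:,2],[0,.5,2]))
E
```

```text
foot [515.5 214.  154.4]
115 0 [nan nan nan] axis~ [nan nan]
140 78 [517.  207.8 159.2] axis~ [513.1 212.7]
165 166 [517.4 207.7 178. ] axis~ [513.4 212.6]
190 187 [517.6 207.8 202.8] axis~ [513.6 212.6]
215 207 [517.9 207.6 227.8] axis~ [513.9 212.5]
240 231 [518.1 207.6 252.7] axis~ [514.1 212.5]
265 260 [518.2 207.5 277.7] axis~ [514.3 212.4]
zmin [153.2 154.3 157. ]
115 0 [nan nan nan] axis~ [nan nan]
140 48 [514.8 205.2 159. ] axis~ [515.  211.5]
165 111 [514.9 205.  178.1] axis~ [515.2 211.3]
190 120 [515.3 204.8 203. ] axis~ [515.5 211.1]
215 124 [515.6 204.8 228.1] axis~ [515.9 211.1]
240 131 [515.5 204.7 252.4] axis~ [515.7 210.9]
265 148 [515.9 204.8 277.4] axis~ [516.2 211.1]
zmin [152.6 154.5 157.4]<stdin>:13: RuntimeWarning: Mean of empty slice.
  ret = um.true_divide(
<stdin>:14: RuntimeWarning: Mean of empty slice.
```

```bash
cd .;python3 - <<'E'
from h import *
im,d,c=snap('wrist','wrist5')
im,d,c=load('scene0');
a=cv2.resize(im[100:220,360:490],None,fx=4,fy=4,interpolation=cv2.INTER_CUBIC)
cv2.imwrite('pics/crop0.png',cv2.cvtColor(a,cv2.COLOR_RGB2BGR))
E
```

```text
(no output)
```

View pics/wrist5.png

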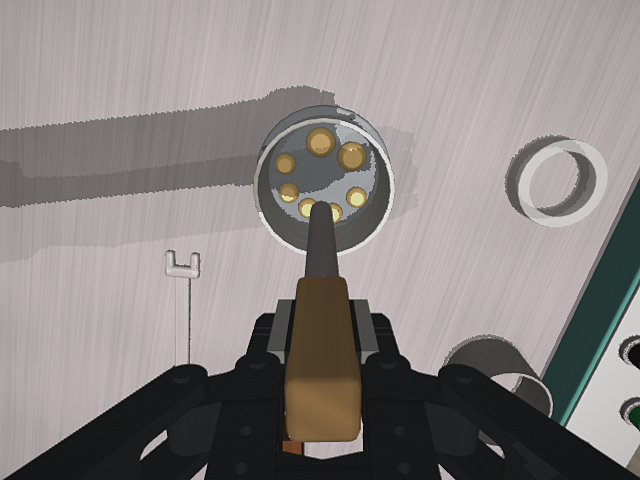

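View pics/crop0.png

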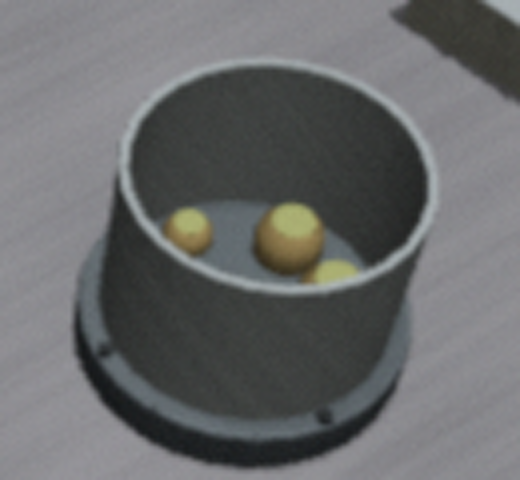

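The wrist view shows all seven pellets. The two bigs are at (320,141) and (352,155), the five smalls lie in a ring, and the middle around (322,178) is clear. I compute their positions.

```bash
cd .;python3 - <<'E'
from h import *
np.set_printoptions(precision=1,suppress=True)
im,d,c=load('wrist5');P=cloud(d,c)
for u,v,z in((320,141,30),(352,155,30),(285,163,28),(289,192,28),(357,197,28),(308,207,28)):
    p=ray(u,v,z,c);r=p[:2]-[517.3,212.4];print(u,v,p,'r',np.hypot(*r),'ang',np.degrees(np.arctan2(r[1],r[0])),P[v,u])
q=P[100:260,240:400].reshape(-1,3)
from scipy.optimize import least_squares
rim=q[(q[:,2]>95)&(q[:,2]<104)&(np.hypot(q[:,0]-517,q[:,1]-212)<75)]
r=least_squares(lambda p:np.hypot(rim[:,0]-p[0],rim[:,1]-p[1])-58,[517,212],loss='soft_l1');print('rim',r.x,len(rim),r.fun.std())
E
```

```text
320 141 [505.4 249.   30. ] r 38.458669420162714 ang 108.05953448657793 [505.2 249.9  40.9]
352 155 [539.2 243.6  30. ] r 38.10685830170394 ang 54.88685371369123 [538.1 244.7  41.2]
285 163 [476.8 219.5  28. ] r 41.09414316061467 ang 170.0579066877269 [477.1 220.3  33.4]
289 192 [487.2 191.9  28. ] r 36.472269926602564 ang -145.7502563781498 [487.3 192.9  32.8]
357 197 [555.6 203.8  28. ] r 39.25342231225836 ang -12.707750848689004 [554.8 204.9  33.6]
308 207 [509.6 181.4  28. ] r 31.98543772012476 ang -104.01965793982305 [509.4 182.4  32.4]
rim [517.1 216.1] 2089 1.2049318779956706
```

The wrist view puts the pot 3.7 mm off in y against the two fixed views, so I use it only for relative positions. Relative to the rim it fitted, the bigs sit 35 mm out at about 110° and 51°, which matches the 34 mm given. Now I lower the foot through the clear middle.

Request:
play_rows([
  {"delta_pos":[0,0.012,0.09],"turn":[0,0,0]},
  {"delta_pos":[0,0,0.09],"turn":[0,0,0]},
  {"delta_pos":[0,0,0.09],"turn":[0,0,0]},
  {"delta_pos":[0,0,0.09],"turn":[0,0,0]},
  {"delta_pos":[0,0,0.09],"turn":[0,0,0]},
  {"delta_pos":[0,0,-0.003],"turn":[0,0,0]},
])

```text
clock: 10.58
ee_pos: [520.2, 202.3, 177.1]
tool_rot: [[-0.236, 0.972, -0.001], [0.972, 0.236, -0.005], [-0.004, -0.002, -1.0]]
force: [-0.4, -0.4, -2.0]
width: 0.224
```

```bash
python3 rel.py 518.5 211 141
```

```text
clk 10.575 pos [520.2261 202.2862 177.1099] yaw 13.645627470487003 F [-0.4405 -0.4261 -1.9676] w 0.2235974194129262
shift [0.0452 0.0023 0.1803] turn [-0.0015  0.0029 -0.0084] axes T xy [-0.2487  0.9686  0.9686  0.2487]
```

Request:
play_rows([
  {"delta_pos":[0.048,0.002,0.04],"turn":[-0.001,0.003,-0.008]},
  {"delta_pos":[0.008,0,0.06],"turn":[0,0,0]},
  {"delta_pos":[0.008,0,0.05],"turn":[0,0,0]},
  {"delta_pos":[0,0,-0.003],"turn":[0,0,0]},
])

```text
clock: 11.08
ee_pos: [518.0, 215.8, 146.5]
tool_rot: [[-0.249, 0.969, 0.001], [0.969, 0.249, 0.001], [0.001, 0.001, -1.0]]
force: [0.2, 0.6, -1.6]
width: 0.221
```

```bash
python3 rel.py 518.5 211 141;  python3 - <<'E'
from h import *
im,d,c=snap('wrist','wrist6')
E
```

```text
clk 11.075 pos [518.0353 215.7524 146.4977] yaw 14.402070674581154 F [ 0.1685  0.5689 -1.5563] w 0.22113672201570606
shift [-0.0236 -0.0037  0.0275] turn [ 0.0006 -0.0007  0.    ] axes T xy [-0.2487  0.9686  0.9686  0.2487]
```

View pics/wrist6.png

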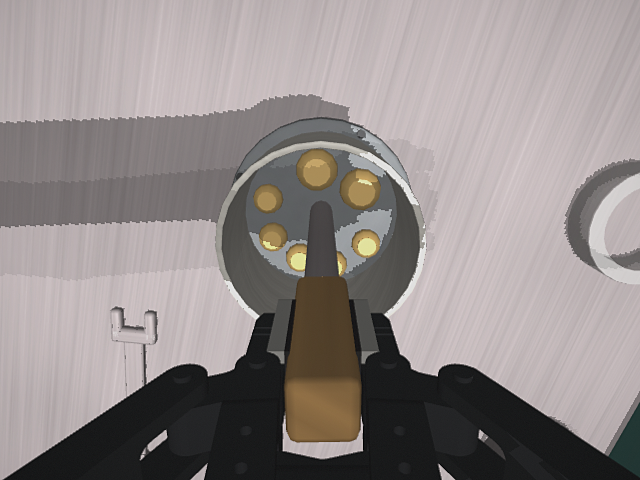

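The rod stands in the clear middle at (321,215), with both bigs still in place at (317,168) and (361,187). I lower it a little and move out to radius 28 through the gap beside big1.

Request:
play_rows([
  {"delta_pos":[-0.02,0.03,0.02],"turn":[0,0,0]},
  {"delta_pos":[0,0.05,0.003],"turn":[0,0,0]},
  {"delta_pos":[0,0.05,-0.003],"turn":[0,0,0]},
  {"delta_pos":[0,0,-0.003],"turn":[0,0,0]},
])

```text
clock: 11.62
ee_pos: [548.4, 218.5, 144.7]
tool_rot: [[-0.248, 0.969, 0.005], [0.969, 0.248, 0.003], [0.001, 0.006, -1.0]]
force: [-0.4, 0.1, -2.5]
width: 0.22
```

```bash
cat > pol.py <<'E'
from h import *
from scipy.spatial.transform import Rotation as Ro
np.set_printoptions(precision=4,suppress=True)
s=ctrl.sense();p=np.array(s['ee_pos']);R=np.array(s['tool_rot']);a=np.deg2rad(14.4)
y=np.array([np.cos(a),np.sin(a),0]);z=np.array([0,0,-1.]);T=np.stack([np.cross(y,z),y,z],1)
q=T.T@(p-[518.5,211,141]);print('clk',s['clock'],'r',np.hypot(*q[:2]),'phi',np.degrees(np.arctan2(q[0],q[1])),'z',p[2],'tool xy',q[:2],'F',s['force'],'w',s['width'])
print('turn',Ro.from_matrix(R.T@T).as_rotvec()/(np.pi/2))
ph=np.arctan2(q[0],q[1])
import sys
t0=np.radians(float(sys.argv[1])) if len(sys.argv)>1 else ph
st=float(sys.argv[2]) if len(sys.argv)>2 else 22.5
e=np.array([28*np.sin(t0),28*np.cos(t0)])-q[:2];print('corr to r28 at phi0',np.degrees(t0),e/200,'z',(p[2]-141)/200)
prev=q[:2]
E
python3 pol.py 0
```

```text
clk 11.625 r 30.82341467555565 phi -0.39294672240457257 z 144.74127335402454 tool xy [-0.2114 30.8227] F [-0.4372  0.0961 -2.4665] w 0.2200883453731002
turn [ 0.0035 -0.0009 -0.0007]
corr to r28 at phi0 0.0 [ 0.0011 -0.0141] z 0.018706366770122714
```

Request:
play_rows([
  {"delta_pos":[0.054,-0.02,0.008],"turn":[0.003,0,0]},
  {"delta_pos":[0.045,-0.03,0.002],"turn":[0,0,0]},
  {"delta_pos":[0.03,-0.045,0],"turn":[0,0,0]},
  {"delta_pos":[0.011,-0.054,0],"turn":[0,0,0]},
])

```text
clock: 12.12
ee_pos: [510.0, 234.6, 142.0]
tool_rot: [[-0.247, 0.969, -0.002], [0.969, 0.247, -0.007], [-0.006, -0.004, -1.0]]
force: [2.0, -4.4, -1.9]
width: 0.221
```

```bash
python3 pol.py 90
```

```text
clk 12.125 r 25.03564619299108 phi 95.34089387440976 z 142.011669140576 tool xy [24.927  -2.3303] F [ 1.9905 -4.4275 -1.8713] w 0.22060078332500144
turn [-0.0023  0.0038 -0.0011]
corr to r28 at phi0 90.0 [0.0154 0.0117] z 0.005058345702880019
```

Request:
play_rows([
  {"delta_pos":[0.002,-0.048,0],"turn":[-0.002,0.003,0]},
  {"delta_pos":[-0.026,-0.045,0],"turn":[0,0,0]},
  {"delta_pos":[-0.045,-0.03,0],"turn":[0,0,0]},
  {"delta_pos":[-0.054,-0.011,0],"turn":[0,0,0]},
  {"delta_pos":[-0.054,0.011,0],"turn":[0,0,0]},
  {"delta_pos":[-0.045,0.03,0],"turn":[0,0,0]},
])

```text
clock: 12.88
ee_pos: [504.4, 190.2, 144.6]
tool_rot: [[-0.249, 0.968, 0.01], [0.968, 0.249, 0.011], [0.008, 0.012, -1.0]]
force: [0.5, 1.0, -2.2]
width: 0.222
```

```bash
python3 pol.py 225
```

```text
clk 12.875 r 25.148743933718567 phi -138.43008680634472 z 144.55178086672032 tool xy [-16.687  -18.8149] F [ 0.4966  1.031  -2.2413] w 0.22212364221152373
turn [ 0.0077 -0.005   0.0003]
corr to r28 at phi0 225.0 [-0.0156 -0.0049] z 0.017758904333601607
```

Request:
play_rows([
  {"delta_pos":[-0.04,0.045,0.008],"turn":[0.007,-0.005,0]},
  {"delta_pos":[-0.015,0.058,0.002],"turn":[0,0,0]},
  {"delta_pos":[0.008,0.058,0],"turn":[0,0,0]},
  {"delta_pos":[0.03,0.05,0],"turn":[0,0,0]},
  {"delta_pos":[0.047,0.033,0],"turn":[0,0,0]},
  {"delta_pos":[0.057,0.014,0],"turn":[0,0,0]},
  {"delta_pos":[0.057,-0.01,0],"turn":[0,0,0]},
  {"delta_pos":[0.047,-0.03,0],"turn":[0,0,0]},
])

```text
clock: 13.88
ee_pos: [535.4, 237.4, 138.7]
tool_rot: [[-0.249, 0.968, -0.015], [0.969, 0.249, -0.009], [-0.005, -0.017, -1.0]]
force: [0.8, -5.5, -1.9]
width: 0.222
```

```bash
python3 pol.py 45; python3 - <<'E'
from h import *
im,d,c=snap('wrist','wrist7')
E
```

```text
clk 13.875 r 31.39588956284354 phi 42.996964184027036 z 138.74958220960127 tool xy [21.4107 22.9626] F [ 0.7945 -5.5253 -1.8724] w 0.2224297285626059
turn [-0.0107  0.0033  0.    ]
corr to r28 at phi0 45.0 [-0.0081 -0.0158] z -0.011252088951993642
```

View pics/wrist7.png

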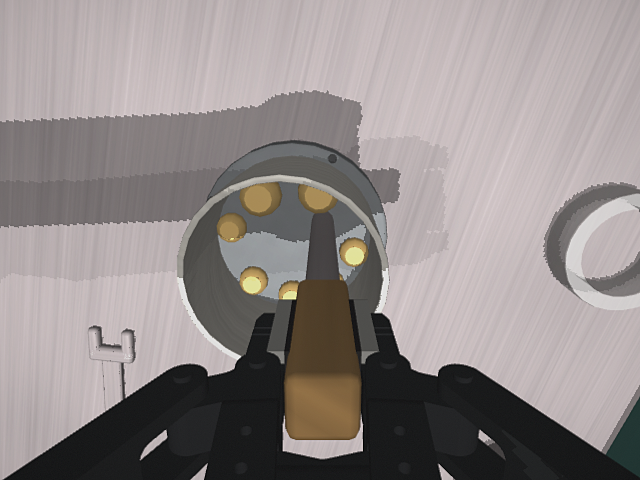

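The bigs have shifted. They are now at (260,197) and (317,195) in the wrist view, both still inside the pot, and the rod is behind them. I continue.

Request:
play_rows([
  {"delta_pos":[0.026,-0.05,-0.007],"turn":[-0.01,0.003,0]},
  {"delta_pos":[0.011,-0.056,-0.004],"turn":[0,0,0]},
  {"delta_pos":[-0.009,-0.056,0],"turn":[0,0,0]},
  {"delta_pos":[-0.028,-0.047,0],"turn":[0,0,0]},
  {"delta_pos":[-0.047,-0.032,0],"turn":[0,0,0]},
  {"delta_pos":[-0.056,-0.012,0],"turn":[0,0,0]},
  {"delta_pos":[-0.056,0.01,0],"turn":[0,0,0]},
  {"delta_pos":[-0.047,0.028,0],"turn":[0,0,0]},
])

```text
clock: 14.92
ee_pos: [503.3, 185.8, 143.4]
tool_rot: [[-0.249, 0.968, 0.005], [0.969, 0.249, 0.005], [0.004, 0.007, -1.0]]
force: [0.5, 4.5, -2.0]
width: 0.217
```

```bash
python3 pol.py 225
```

```text
clk 14.925 r 29.44556167870369 phi -135.43711123443927 z 143.35059774123218 tool xy [-20.6617 -20.9794] F [ 0.5443  4.4734 -1.9892] w 0.21652532751798628
turn [ 0.0042 -0.0024  0.0002]
corr to r28 at phi0 225.0 [0.0043 0.0059] z 0.011752988706160893
```

Tracking is good. I carry on with the second half of this round.

Request:
play_rows([
  {"delta_pos":[-0.026,0.048,0.006],"turn":[0.004,-0.002,0]},
  {"delta_pos":[-0.01,0.056,0],"turn":[0,0,0]},
  {"delta_pos":[0.011,0.056,-0.001],"turn":[0,0,0]},
  {"delta_pos":[0.03,0.046,-0.001],"turn":[0,0,0]},
  {"delta_pos":[0.045,0.03,-0.001],"turn":[0,0,0]},
  {"delta_pos":[0.055,0.012,-0.002],"turn":[0,0,0]},
  {"delta_pos":[0.055,-0.012,-0.002],"turn":[0,0,0]},
  {"delta_pos":[0.045,-0.032,-0.002],"turn":[0,0,0]},
])

```text
clock: 15.92
ee_pos: [533.7, 237.1, 141.9]
tool_rot: [[-0.249, 0.968, -0.006], [0.968, 0.249, -0.005], [-0.003, -0.007, -1.0]]
force: [-0.4, 0.3, -2.6]
width: 0.218
```

```bash
python3 pol.py 45
```

```text
clk 15.925 r 30.230652287235735 phi 45.4808871584947 z 141.88834735503946 tool xy [21.555  21.1961] F [-0.4117  0.2768 -2.5507] w 0.21756467393877116
turn [-0.0047  0.0018  0.0002]
corr to r28 at phi0 45.0 [-0.0088 -0.007 ] z 0.004441736775197285
```

Request:
play_rows([
  {"delta_pos":[0.026,-0.047,0.001],"turn":[-0.005,0.002,0]},
  {"delta_pos":[0.01,-0.056,0],"turn":[0,0,0]},
  {"delta_pos":[-0.009,-0.056,0],"turn":[0,0,0]},
  {"delta_pos":[-0.028,-0.047,0],"turn":[0,0,0]},
  {"delta_pos":[-0.047,-0.032,0],"turn":[0,0,0]},
  {"delta_pos":[-0.056,-0.012,0],"turn":[0,0,0]},
  {"delta_pos":[-0.056,0.01,0],"turn":[0,0,0]},
  {"delta_pos":[-0.047,0.028,0],"turn":[0,0,0]},
])

```text
clock: 16.92
ee_pos: [504.2, 185.9, 144.8]
tool_rot: [[-0.249, 0.968, 0.014], [0.969, 0.249, 0.009], [0.005, 0.016, -1.0]]
force: [-0.3, 2.9, -1.6]
width: 0.222
```

```bash
python3 pol.py 225
```

```text
clk 16.925 r 28.9128997126268 phi -134.06373446502934 z 144.79320993756028 tool xy [-20.7758 -20.1077] F [-0.2658  2.9112 -1.6144] w 0.22163475197819557
turn [ 0.0102 -0.0034 -0.    ]
corr to r28 at phi0 225.0 [0.0049 0.0015] z 0.018966049687801387
```

Request:
play_rows([
  {"delta_pos":[-0.026,0.048,0.006],"turn":[0.004,-0.002,0]},
  {"delta_pos":[-0.01,0.056,0],"turn":[0,0,0]},
  {"delta_pos":[0.011,0.056,-0.001],"turn":[0,0,0]},
  {"delta_pos":[0.03,0.046,-0.001],"turn":[0,0,0]},
])

```text
clock: 17.42
ee_pos: [542.9, 199.0, 143.2]
tool_rot: [[-0.249, 0.969, -0.002], [0.969, 0.249, 0.005], [0.005, -0.001, -1.0]]
force: [-6.3, -0.6, 2.3]
width: 0.219
```

```bash
python3 pol.py 315
```

```text
clk 17.425 r 27.191093497854858 phi -40.670895050998546 z 143.15280149636132 tool xy [-17.7208  20.6235] F [-6.3113 -0.6252  2.2595] w 0.21856485661095895
turn [-0.0005 -0.0033  0.    ]
corr to r28 at phi0 315.0 [-0.0104 -0.0041] z 0.0107640074818066
```

Request:
play_rows([
  {"delta_pos":[0.042,0.033,0.003],"turn":[0,-0.003,0]},
  {"delta_pos":[0.053,0.014,0],"turn":[0,0,0]},
  {"delta_pos":[0.055,-0.012,0],"turn":[0,0,0]},
  {"delta_pos":[0.045,-0.032,0],"turn":[0,0,0]},
  {"delta_pos":[0.029,-0.047,0],"turn":[0,0,0]},
  {"delta_pos":[0.01,-0.056,0],"turn":[0,0,0]},
  {"delta_pos":[-0.01,-0.056,0],"turn":[0,0,0]},
  {"delta_pos":[-0.029,-0.047,0],"turn":[0,0,0]},
])

```text
clock: 18.42
ee_pos: [495.8, 223.4, 142.6]
tool_rot: [[-0.249, 0.968, 0.008], [0.968, 0.249, -0.008], [-0.01, 0.006, -1.0]]
force: [4.7, 0.0, -2.9]
width: 0.224
```

```bash
python3 pol.py 135; python3 - <<'E'
from h import *
im,d,c=snap('wrist','wrist8');im,d,c=snap('scene','scene8')
E
```

```text
clk 18.425 r 25.856449916521832 phi 136.8560485841096 z 142.6371709269086 tool xy [ 17.6815 -18.8658] F [ 4.7282  0.022  -2.9017] w 0.2241159927666755
turn [0.0038 0.0064 0.0004]
corr to r28 at phi0 135.0 [ 0.0106 -0.0047] z 0.008185854634542977
```

View pics/wrist8.png

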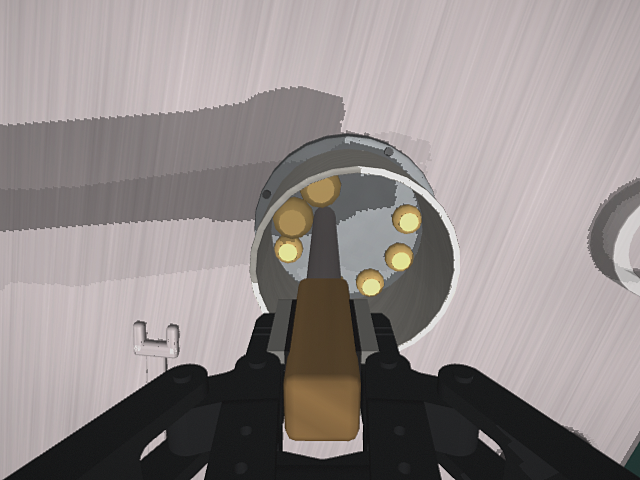

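View pics/scene8.png

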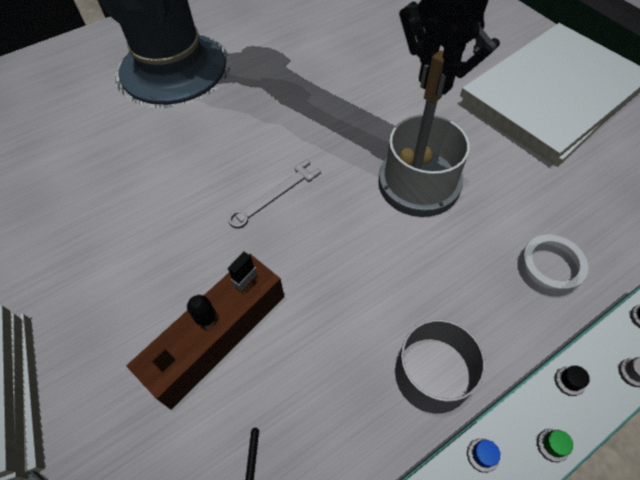

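The bigs are at (293,217) and (320,188) in the wrist view, both inside the pot, and the rod holds its height. I do another round to be sure.

Request:
play_rows([
  {"delta_pos":[-0.04,-0.034,0.002],"turn":[0.004,0.006,0]},
  {"delta_pos":[-0.056,-0.014,0],"turn":[0,0,0]},
  {"delta_pos":[-0.056,0.01,0],"turn":[0,0,0]},
  {"delta_pos":[-0.047,0.03,0],"turn":[0,0,0]},
  {"delta_pos":[-0.03,0.047,0.002],"turn":[0,0,0]},
  {"delta_pos":[-0.01,0.056,0],"turn":[0,0,0]},
  {"delta_pos":[0.01,0.056,0],"turn":[0,0,0]},
  {"delta_pos":[0.03,0.047,0],"turn":[0,0,0]},
])

```text
clock: 19.52
ee_pos: [543.6, 200.0, 141.2]
tool_rot: [[-0.25, 0.968, -0.009], [0.968, 0.25, 0.01], [0.012, -0.006, -1.0]]
force: [-2.1, 1.2, -1.9]
width: 0.218
```

```bash
python3 pol.py 315
```

```text
clk 19.525 r 27.387136871428226 phi -38.15538613881138 z 141.23660027937706 tool xy [-16.9197  21.5356] F [-2.1076  1.1729 -1.865 ] w 0.21816725990093955
turn [-0.004  -0.0074  0.0012]
corr to r28 at phi0 315.0 [-0.0144 -0.0087] z 0.0011830013968852882
```

Request:
play_rows([
  {"delta_pos":[0.04,0.033,0],"turn":[-0.004,-0.007,0]},
  {"delta_pos":[0.053,0.014,0],"turn":[0,0,0]},
  {"delta_pos":[0.055,-0.012,0],"turn":[0,0,0]},
  {"delta_pos":[0.045,-0.032,0],"turn":[0,0,0]},
  {"delta_pos":[0.029,-0.047,0],"turn":[0,0,0]},
  {"delta_pos":[0.01,-0.056,0],"turn":[0,0,0]},
  {"delta_pos":[-0.01,-0.056,0],"turn":[0,0,0]},
  {"delta_pos":[-0.029,-0.047,0],"turn":[0,0,0]},
])

```text
clock: 20.52
ee_pos: [500.0, 226.2, 143.1]
tool_rot: [[-0.252, 0.968, 0.019], [0.968, 0.252, -0.005], [-0.009, 0.017, -1.0]]
force: [5.0, 0.3, -2.8]
width: 0.221
```

```bash
python3 pol.py 135; python3 - <<'E'
from h import *
im,d,c=snap('wrist','wrist9')
E
```

```text
clk 20.525 r 23.92038246395651 phi 126.12630219172419 z 143.09516170036466 tool xy [ 19.321  -14.1027] F [ 5.0313  0.2647 -2.7533] w 0.22139081689702833
turn [0.0109 0.0058 0.0022]
corr to r28 at phi0 135.0 [ 0.0024 -0.0285] z 0.01047580850182328
```

View pics/wrist9.png

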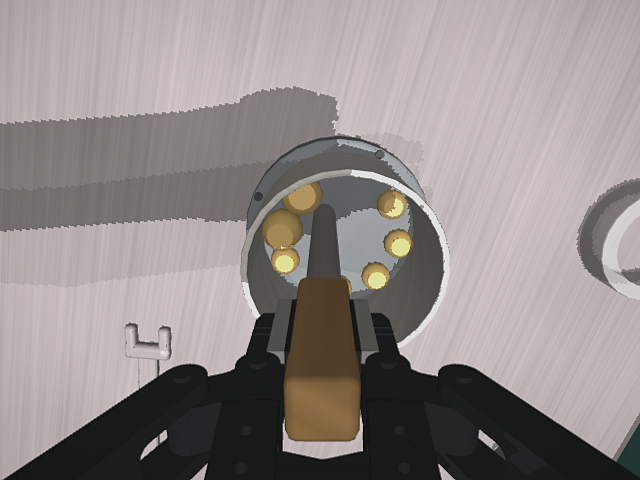

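The bigs are now at (302,195) and (283,229) in the wrist view, and the rod is unchanged in the grip. About 4.3 rounds are done. I check how far the bigs have moved, relative to the rim circle in the same view.

```bash
cd .;cat > bigs.py <<'E'
from h import *
from scipy.optimize import least_squares
import sys,json
np.set_printoptions(precision=1,suppress=True)
def run(tag,pts):
    im,d,c=load(tag);P=cloud(d,c);q=P.reshape(-1,3)
    rim=q[(q[:,2]>96)&(q[:,2]<104)&(abs(np.hypot(q[:,0]-517,q[:,1]-214)-58)<9)]
    r=least_squares(lambda p:np.hypot(rim[:,0]-p[0],rim[:,1]-p[1])-58,[517,214],loss='soft_l1').x
    print(tag,'rim',r)
    for u,v in pts:
        k=P[v-1:v+2,u-1:u+2].reshape(-1,3).mean(0);p=ray(u,v,30,c)[:2]-r
        print(' ',u,v,'rel',p,'r',np.hypot(*p),'ang',np.degrees(np.arctan2(p[1],p[0])),'depth pt',k)
for a in sys.argv[1:]:
    t,s=a.split('=');run(t,json.loads(s))
E
python3 bigs.py 'wrist5=[[320,141],[352,155]]' 'wrist8=[[293,217],[320,188]]' 'wrist9=[[302,195],[283,229]]'
```

```text
wrist5 rim [517.1 216.1]
  320 141 rel [-11.7  32.9] r 34.91501123440547 ang 109.58670963422989 depth pt [505.2 249.9  41.1]
  352 155 rel [22.1 27.5] r 35.30476510406425 ang 51.1699815071423 depth pt [538.1 244.7  41.1]
wrist8 rim [516.8 215.9]
  293 217 rel [-40.4   2.3] r 40.44696746678064 ang 176.70071615967734 depth pt [476.3 221.5  41.2]
  320 188 rel [-26.9  27.4] r 38.41209073682383 ang 134.44335773087784 depth pt [489.3 245.6  41.3]
wrist9 rim [516.8 215.9]
  302 195 rel [-32.6  22.6] r 39.607817827552694 ang 145.2716637986211 depth pt [483.9 241.1  41.9]
  283 229 rel [-39.9  -5.1] r 40.211162018981796 ang -172.74458043151216 depth pt [476.9 215.   43. ]
```

Both bigs are at least 23 mm from where either one started. I push them a bit farther along, then bring the rod back through the middle to the cleared side. There I'll lean it outward on the rim before letting go.

Request:
play_rows([
  {"delta_pos":[-0.025,-0.05,0.003],"turn":[0.01,0.006,0.002]},
  {"delta_pos":[-0.045,-0.035,0],"turn":[0,0,0]},
  {"delta_pos":[-0.055,-0.014,0],"turn":[0,0,0]},
  {"delta_pos":[-0.02,0,0],"turn":[0,0,0]},
  {"delta_pos":[0.02,0.05,0],"turn":[0,0,0]},
  {"delta_pos":[0.03,0.06,0],"turn":[0,0,0]},
  {"delta_pos":[0.05,0.03,0],"turn":[0,0,0]},
  {"delta_pos":[0.04,0,0],"turn":[0,0,0]},
  {"delta_pos":[0,0,-0.002],"turn":[0,0,0]},
])

```text
clock: 21.7
ee_pos: [514.3, 236.9, 147.3]
tool_rot: [[-0.247, 0.969, 0.016], [0.969, 0.247, 0.02], [0.016, 0.02, -1.0]]
force: [0.2, -0.5, -2.0]
width: 0.219
```

```bash
python3 pol.py 90; python3 - <<'E'
from h import *
im,d,c=snap('wrist','wrist10')
E
```

```text
clk 21.7 r 26.269099598565766 phi 84.72166037408023 z 147.3433024725883 tool xy [26.1577  2.4166] F [ 0.1715 -0.5323 -2.0445] w 0.21902542510574385
turn [ 0.0129 -0.01   -0.0009]
corr to r28 at phi0 90.0 [ 0.0092 -0.0121] z 0.031716512362941526
```

View pics/wrist10.png

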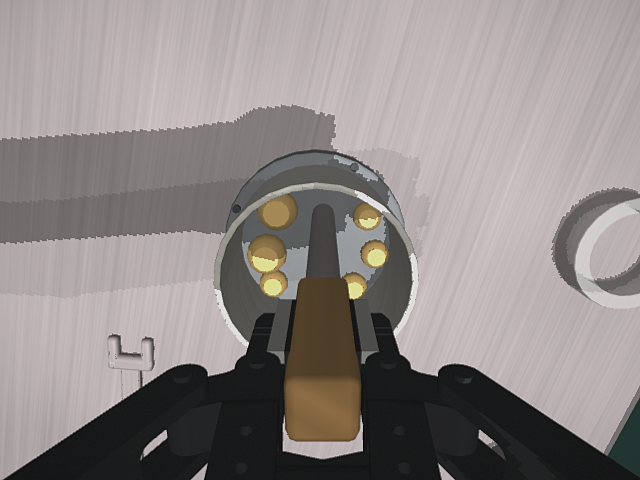

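The space ahead of the rod, around (322,195), is clear, and the bigs are at (277,210) and (266,253). I now lean the tool outward by about 10°.

Request:
play_rows([
  {"delta_pos":[0.03,-0.005,0.01],"turn":[0.012,-0.03,0]},
  {"delta_pos":[0.03,-0.003,0.01],"turn":[0,-0.03,0]},
  {"delta_pos":[0.03,0,0.005],"turn":[0,-0.03,0]},
  {"delta_pos":[0.02,0,0.003],"turn":[0,-0.025,0]},
  {"delta_pos":[0,0,0],"turn":[0,0,0]},
])

```text
clock: 22.38
ee_pos: [506.8, 255.3, 140.9]
tool_rot: [[-0.239, 0.97, 0.041], [0.956, 0.243, -0.165], [-0.17, 0.0, -0.985]]
force: [-0.3, 0.3, -2.6]
width: 0.218
```

```bash
python3 pol.py 90; python3 bigs.py 'wrist10=[[277,210],[266,250]]';python3 - <<'E'
from h import *
im,d,c=snap('scene','scene11')
im,d,c=snap('side','side11')
E
```

```text
clk 22.375 r 45.86660153021541 phi 90.44092263495854 z 140.89796790077654 tool xy [45.8652 -0.353 ] F [-0.316   0.2818 -2.5621] w 0.2180702560582927
turn [-0.0002  0.1086 -0.004 ]
corr to r28 at phi0 90.0 [-0.0893  0.0018] z -0.0005101604961173223
wrist10 rim [517.1 216. ]
  277 210 rel [-33.7  20.2] r 39.309069078504045 ang 149.14058411418068 depth pt [483.7 238.8  40.8]
  266 250 rel [-35.1 -11.4] r 36.881542317081625 ang -161.93170403913751 depth pt [482.5 208.5  41.3]
```

View pics/side11.png

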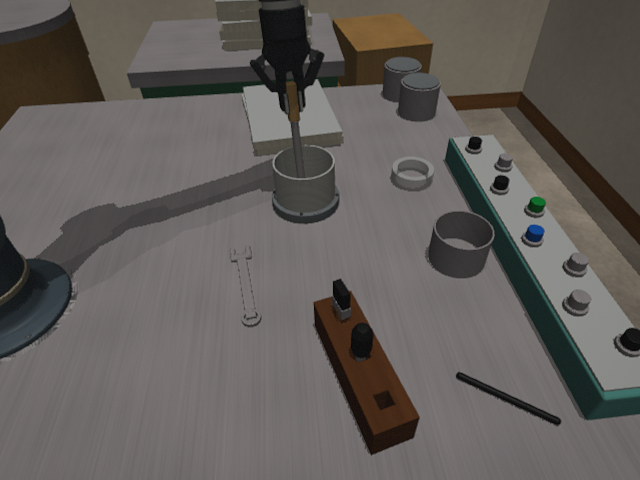

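View pics/scene11.png

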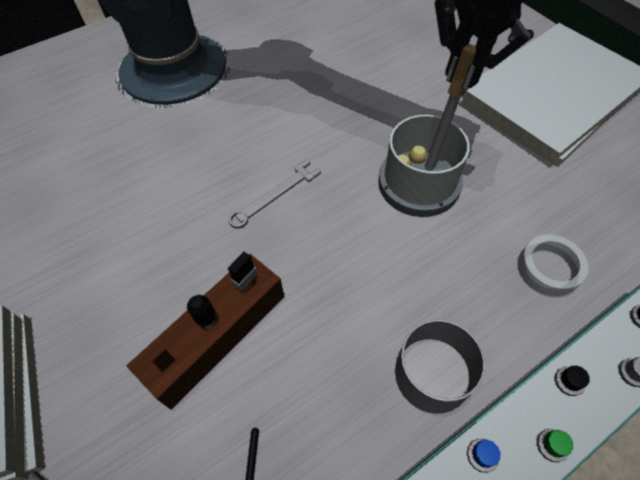

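Rod leans about 10° outward over the far rim, foot around 8 mm above the floor; lower to the floor, nudge out, release.

Request:
play_rows([
  {"delta_pos":[0.025,0,0.015],"turn":[0,0,0]},
  {"delta_pos":[0.01,0,0.012],"turn":[0,0,0]},
  {"delta_pos":[0,0,0.002],"turn":[0,0,0]},
])

```text
clock: 22.85
ee_pos: [506.6, 257.7, 134.4]
tool_rot: [[-0.233, 0.972, 0.041], [0.958, 0.237, -0.164], [-0.169, 0.001, -0.986]]
force: [0.6, 0.1, -3.0]
width: 0.222
```

```bash
python3 pol.py 90
```

```text
clk 22.85 r 48.146550102433885 phi 89.87432081730807 z 134.38248288704006 tool xy [48.1464  0.1056] F [ 0.6147  0.1383 -2.9528] w 0.22227297126685766
turn [ 0.0001  0.1082 -0.008 ]
corr to r28 at phi0 90.0 [-0.1007 -0.0005] z -0.033087585564799724
```

Request:
play_rows([
  {"delta_pos":[0,0,0],"turn":[0,0,0]},
  {"delta_pos":[0,0,0],"turn":[0,0,0]},
  {"delta_pos":[0,0,0],"turn":[0,0,0]},
  {"delta_pos":[0,0,0],"turn":[0,0,0]},
  {"delta_pos":[0,0,0],"turn":[0,0,0]},
  {"delta_pos":[0,0,0],"turn":[0,0,0]},
], jaw=1)

```text
clock: 23.6
ee_pos: [508.1, 257.7, 135.8]
tool_rot: [[-0.232, 0.972, 0.044], [0.958, 0.236, -0.163], [-0.168, 0.004, -0.986]]
force: [-0.5, -0.2, 0.3]
width: 1.003
```

```bash
python3 pol.py 90;python3 - <<'E'
from h import *
im,d,c=snap('wrist','wrist12')
im,d,c=snap('side','side12')
E
```

```text
clk 23.6 r 47.8333268739027 phi 88.20774471058289 z 135.84608323086596 tool xy [47.8099  1.496 ] F [-0.5234 -0.2204  0.296 ] w 1.0025057294195614
turn [ 0.0019  0.1078 -0.0086]
corr to r28 at phi0 90.0 [-0.099  -0.0075] z -0.025769583845670213
```

View pics/wrist12.png

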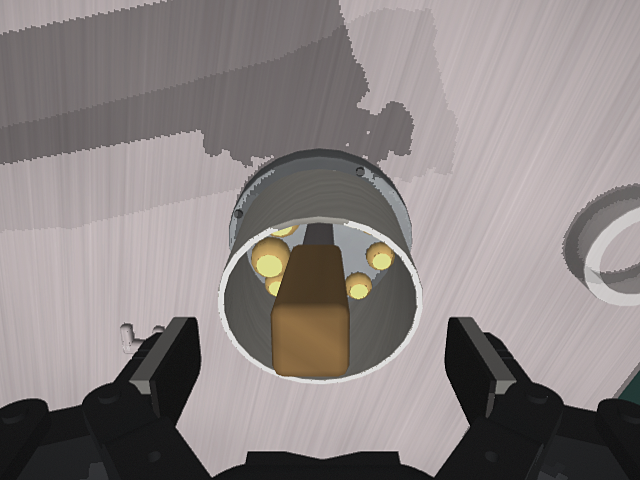

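View pics/side12.png

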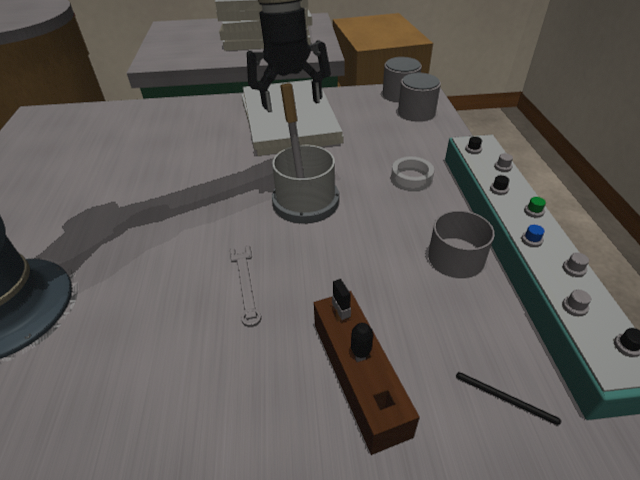

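The jaws are open and the stirrer leans free on the far rim, with its handle at (310,310) in the wrist view, between the fingers and clear of both. I back off straight along the tool axis.

Request:
play_rows([
  {"delta_pos":[0,0,-0.04],"turn":[0,0,0]},
  {"delta_pos":[0,0,-0.08],"turn":[0,0,0]},
  {"delta_pos":[0,0,-0.1],"turn":[0,0,0]},
  {"delta_pos":[0,0,-0.12],"turn":[0,0,0]},
  {"delta_pos":[0,0,-0.12],"turn":[0,0,0]},
  {"delta_pos":[0,0,-0.12],"turn":[0,0,0]},
  {"delta_pos":[0,0,-0.1],"turn":[0,0,0]},
  {"delta_pos":[0,0,0],"turn":[0,0,0]},
])

```text
clock: 24.7
ee_pos: [502.9, 282.2, 282.2]
tool_rot: [[-0.232, 0.972, 0.05], [0.959, 0.237, -0.157], [-0.164, 0.011, -0.986]]
force: [-0.5, -0.5, 0.6]
width: 1.003
```

```bash
python3 pol.py 90;python3 - <<'E'
from h import *
im,d,c=snap('wrist','wrist13')
im,d,c=snap('scene','scene13')
im,d,c=snap('side','side13')
np.set_printoptions(precision=1,suppress=True)
for n in('scene13','side13'):
    im,d,c=load(n);P=cloud(d,c);q=P.reshape(-1,3)
    q=q[(np.hypot(q[:,0]-507,q[:,1]-250)<60)&(q[:,2]>112)&(q[:,2]<225)]
    for a in range(112,225,20):
        w=q[(q[:,2]>=a)&(q[:,2]<a+20)];print(n,a,len(w),w.mean(0) if len(w) else '')
E
```

```text
clk 24.7 r 72.93398450929816 phi 87.98141025600756 z 282.1854473360481 tool xy [72.8887  2.569 ] F [-0.5141 -0.4755  0.5599] w 1.0026663634507944
turn [ 0.0065  0.1051 -0.0085]
corr to r28 at phi0 90.0 [-0.2244 -0.0128] z 0.7059272366802406
scene13 112 134 [506.6 259.3 122. ]
scene13 132 146 [505.1 265.1 142. ]
scene13 152 198 [504.7 268.8 163.4]
scene13 172 241 [503.  273.2 182. ]
scene13 192 263 [501.6 278.6 202. ]
scene13 212 194 [499.  284.3 217.7]
side13 112 82 [503.9 258.9 122.2]
side13 132 89 [502.3 264.3 142. ]
side13 152 116 [500.7 267.3 163. ]
side13 172 133 [499.2 272.  181.6]
side13 192 144 [497.9 277.1 201.9]
side13 212 83 [497.1 282.3 217.3]
```

View pics/wrist13.png

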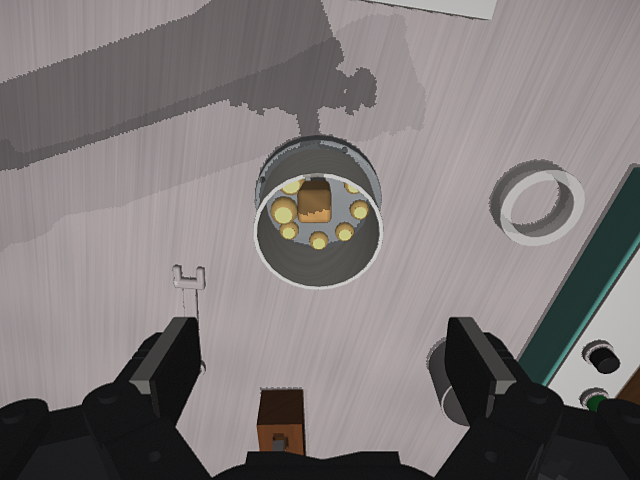

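View pics/scene13.png

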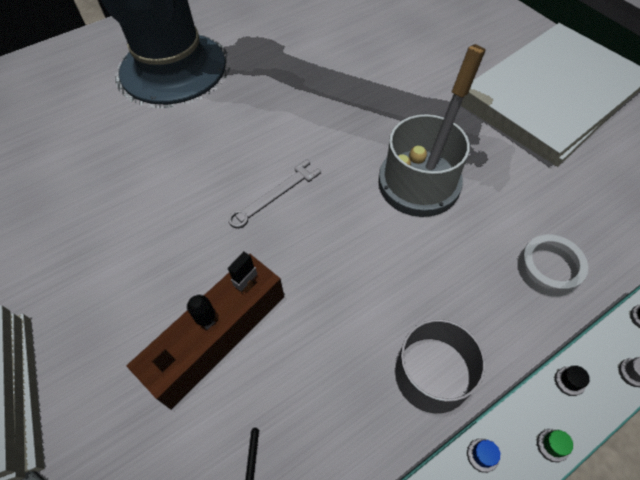

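The stirrer leans about 14° on the rim, clear of the open fingers. Big pellets are at (285,210) and (291,186, partly hidden), and all five smalls are in the pot. One last measurement checks that the stirrer is at rest and where the bigs are.

```bash
python3 bigs.py 'wrist13=[[285,210],[291,188]]' ; python3 - <<'E'
from h import *
a=load('scene13')[0];
b,d,c=snap('scene','scene14')
print('diff stirrer region',np.abs(a[30:210,380:490].astype(int)-b[30:210,380:490]).mean())
P=cloud(d,c);im=b
hsv=cv2.cvtColor(im[100:200,370:480],cv2.COLOR_RGB2HSV);p=P[100:200,370:480]
m=((hsv[...,0]>12)&(hsv[...,0]<32)&(hsv[...,1]>80)&(p[...,2]<60)&(p[...,2]>12)).astype(np.uint8)
k,l,s,cc=cv2.connectedComponentsWithStats(m)
for i in range(1,k):
    if s[i,4]>15:print(s[i],p[l==i].mean(0).round(1),p[l==i][:,2].max())
E
```

```text
wrist13 rim [516.9 216.6]
  285 210 rel [-32.7 -14.2] r 35.64628771776191 ang -156.5462309358342 depth pt [484.  207.4  41.2]
  291 188 rel [-31.5  11.7] r 33.631544821981606 ang 159.65107827495856 depth pt [485.1 232.6  41.1]
diff stirrer region 1.591936026936027
[ 36  46  20  19 198] [489.  225.5  35.2] 43.12710972529794
```

Request:
play_rows([
  {"delta_pos":[0,0,-0.1],"turn":[0,0,0]},
  {"delta_pos":[0,0,-0.05],"turn":[0,0,0]},
  {"delta_pos":[0,0,0],"turn":[0,0,0]},
  {"delta_pos":[0,0,0],"turn":[0,0,0]},
])

```text
clock: 25.4
ee_pos: [498.6, 284.1, 305.4]
tool_rot: [[-0.231, 0.972, 0.039], [0.958, 0.235, -0.166], [-0.171, -0.001, -0.985]]
force: [0.1, -0.0, -0.5]
width: 1.002
```

```bash
python3 - <<'E'
from h import *
np.set_printoptions(precision=1,suppress=True)
snap('scene','scene15')
for n in('scene13','scene15'):
    im,d,c=load(n);q=cloud(d,c).reshape(-1,3)
    q=q[(np.hypot(q[:,0]-507,q[:,1]-250)<60)&(q[:,2]>112)&(q[:,2]<225)];print(n,q.mean(0),len(q))
ctrl.close_job();print(ctrl.sense()['clock'])
E
```

```text
scene13 [503.  272.9 177.4] 1176
scene15 [503.  273.  177.8] 1173
the job is handed in; nothing more can be done
the job is handed in; nothing more can be done
```

The job is handed in; it reported no verdict. I took the stirrer from the block, stirred about 4.3 rounds counter-clockwise, let go, and left it leaning on the pot's rim. The tool stayed 24–31 mm from the pot's middle. The foot stayed roughly 5–13 mm above the floor, worked out from the tool height because it was hidden inside the pot.

**Last checks:**
- **Stirrer:** it leans about 14° with its foot in the pot. It did not move measurably between two views 0.6 s apart, and the gripper is open and well clear.
- **Big pellets:** both are in the pot, about 34–36 mm from the middle. Each is at least 25 mm from both starting places, so it doesn't matter which is which. One was partly hidden behind the stirrer in the last view.
- **Small pellets:** all five are still in the pot.

**What disagreed or wasn't checked:**
- **Finger height:** the cameras showed the fingertips about 40 mm higher than the reported tool position implied. I went by the cameras, and the grasp held.
- **Wrist camera:** it put the pot about 4 mm off in y compared with the two fixed cameras, so I used it only for positions relative to the pot.
- **Pot direction:** I never measured which way the pot's x and y axes point. I relied on more than four full rounds to pass all the required sides in order.

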